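# Rack the press dies and latch the keeper bar

## Task

Put every press die away in the grey rack: lift the hanging ones up and off their pegs, fetch the one left standing on the counter, and set each down gently, upright, in a stall of its own. When all of them are in, swing the red keeper bar shut across the front of the stalls until it snaps fully home in its catch. Leave the jar, spray can, green carton and screwdriver where they are.

Things in the scene. Friction and masses are not known exactly. Their poses are not given: they have to be found in the camera images.
- rack: fixed grey rack. Origin on the counter under the middle of the row; x along the row, y out of the stalls' open front. Floor plate 370 mm long, 12 mm thick (y -42 to 70 mm). Back wall y -39 to -33, 62 mm high. 4 stalls 68 mm apart between walls 4 mm thick, 37 mm high (y -35 to 27; 64 mm clear). Yellow catch block with a spring ball at x = -174, y = 53, 56 mm high; the keeper closes across the front
- slot0 (a point): centre of the floor of stall 0 (rack x = -102 mm, y = 0, z = 12 mm); any die may stand in any stall
- slot1 (a point): centre of the floor of stall 1 (rack x = -34 mm, y = 0, z = 12 mm); any die may stand in any stall
- slot2 (a point): centre of the floor of stall 2 (rack x = 34 mm, y = 0, z = 12 mm); any die may stand in any stall
- slot3 (a point): centre of the floor of stall 3 (rack x = 102 mm, y = 0, z = 12 mm); any die may stand in any stall
- keeper (a joint): angle (rad) of the red keeper bar about its upright hinge: 0 = shut along the front of the stalls; grows as its free end swings out to the rack's +y, up to 1.2. Starts 0.35 to 0.7, stays where it is left. Between 0.085 and 0.04 its nose meets the catch's spring ball: push with 5 to 10 N at the handle. Below 0.04 the ball helps it home and holds it (it reads under 0.01)
- keeper_hinge (a point): on the keeper's upright hinge axis at the bar's mid-height (rack x 155, y 38, z 42 mm), at the +x end of the rack. The bar is 305 mm long, 10 mm thick, z 34 to 50 mm; shut, its centre line is at rack y = 38 mm
- keeper_handle (a point): on the axis of the keeper's upright black round handle, 16 mm in diameter, z 39 to 129 mm; this point at z = 109 mm. 275 mm from the hinge along the bar and 22 mm in front of its centre line (shut: rack x -120, y 60 mm). Can be pinched from above or pushed from outside
- pegs: fixed dark stand, base 360 x 90 x 10 mm, origin on the counter under the middle hanging place. 3 steel pegs 8 mm thick at y -100, 0, 100 mm point to its -x: top z 152, from the rail (x 60, 156 mm high) to an upturned tip (x -22, z 166). Posts at y -165, 165. Dies hang at x = 0: lift one 15 to 33 mm (24 is best), then draw it 55 mm or more towards -x before raising it further
- peg0_tip (a point): top of the upturned tip of peg 0
- peg1_tip (a point): top of the upturned tip of peg 1
- peg2_tip (a point): top of the upturned tip of peg 2
- die_a: press die (3 or 4 in all; None: absent): steel cylinder 54 mm across, 50 mm tall, blue band; a square eye in the die's y-z plane (opening 36 mm wide in y, z 50 to 92 mm; 10 mm thick in x; crossbar z 92 to 100) topped by a round black stem, 20 mm across, z 100 to 132 mm: grip from above, any yaw. 0.25 to 0.45 kg. Origin: centre of underside, z up. Starts hung on a peg, underside at z = 60 mm
- die_b: press die (3 or 4 in all; None: absent): steel cylinder 54 mm across, 50 mm tall, yellow band; a square eye in the die's y-z plane (opening 36 mm wide in y, z 50 to 92 mm; 10 mm thick in x; crossbar z 92 to 100) topped by a round black stem, 20 mm across, z 100 to 132 mm: grip from above, any yaw. 0.25 to 0.45 kg. Origin: centre of underside, z up. Starts hung on a peg, underside at z = 60 mm
- die_c: press die (3 or 4 in all; None: absent): steel cylinder 54 mm across, 50 mm tall, green band; a square eye in the die's y-z plane (opening 36 mm wide in y, z 50 to 92 mm; 10 mm thick in x; crossbar z 92 to 100) topped by a round black stem, 20 mm across, z 100 to 132 mm: grip from above, any yaw. 0.25 to 0.45 kg. Origin: centre of underside, z up. Starts hung on a peg, underside at z = 60 mm
- die_d: press die (3 or 4 in all; None: absent): steel cylinder 54 mm across, 50 mm tall, orange band; a square eye in the die's y-z plane (opening 36 mm wide in y, z 50 to 92 mm; 10 mm thick in x; crossbar z 92 to 100) topped by a round black stem, 20 mm across, z 100 to 132 mm: grip from above, any yaw. 0.25 to 0.45 kg. Origin: centre of underside, z up. Starts standing on the counter
- jar: black jar with an orange label, 70 mm in diameter, 130 mm tall; bystander, leave it alone. Origin at the centre of its underside
- spray: white and green spray can with a red cap, 58 mm in diameter, 180 mm tall; bystander, leave it alone. Origin at the centre of its underside
- carton: green carton 75 x 130 x 50 mm; bystander, leave it alone. Origin at the centre of its underside
- driver: screwdriver lying on the counter; bystander, leave it alone. Origin under its middle

How it is judged:
By the outcome, as a careful person would: the job done as asked, in the order asked, and still so for the second after the job is handed in, with the robot touching nothing.
Of die_a, die_b, die_c only 2 to 3 are there at a start; the rules pass over those that are not, and their reading is None.
At some moment in a run one of die_d may be knocked a few centimetres aside while the robot is not near it.
It also fails if it takes over 210 s, if anything falls off the work surface, if the arm or the gripper's body presses on something with over 40 N, if the wrist force passes 120 N, or if a joint passes its speed limit or range.

## Robot

A 7-joint arm with a two-finger parallel gripper is mounted at the origin on the work surface. World frame = base frame: x ahead of the robot, y to its left, z up, the work surface at z = 0. Lengths are in m, angles in rad, forces in N, time in s.
With the tool pointing down it reaches from about 0.35 to 0.9 m from the base axis. Payload 7.2 kg.
Tool frame: the origin (TCP) lies at the very end of the fingers, on their centre line; the grasp point (between the pads) lies 19 mm behind it; x points along the fingers, y is the direction in which the jaws open and shut, and the axes are right-handed (so a half turn about x gives the same grasp; the last joint's range is limited). The gripper opens to 85 mm and grips with 20 to 120 N. Pads are 22 mm wide; open, the fingers measure 114 mm over their backs; the gripper's body (76 mm by 85 mm) begins 54 mm behind the grasp point. The pads swing forward as they close: fully open they stand 13 mm farther back than shut.
Start: joints at [-1.38, 0.411, -0.013, 1.596, 0.006, 1.134, -0.082], TCP at [0.16, 0.604, 0.231] pointing down, gripper open.
Joint ranges: [-2.95, 2.95], [-0.29, 1.99], [-1.47, 1.44], [0.14, 2.54], [-1.03, 4.17], [0.13, 1.85], [-2.86, 2.86]. Speed limits (rad/s): [2.39, 2.39, 3.01, 3.01, 3.14, 3.14, 3.14].

## Interface

Orientations are given as a unit quaternion [w, x, y, z].
In Python, from plant import robot gives the robot as it stands.
- The arm moves only by the tool jog_arm, never from a script. Its argument "moves" is text: rows parted by semicolons, each of 5 numbers parted by spaces: the shift along the tool's x, y, z in mm, then the turn about the tool's x in rad, then the finger opening in mm, from 0 to 85.4. In form: tx ty tz turn grip; .... A call has 1 to 12 rows; each row is the pose to reach, as a shift and turn from the pose commanded when the call began, along the tool's axes at that moment; what a row does not reach only later rows make up. A row lasts 1/8 s, in which the tool goes at most 62.5 mm and 10.7 degrees, less where a joint would pass 70% of its speed; a pose out of reach is approached as far as the arm can. A call with a gripper value outside its range is refused whole. The fingers move at their own pace and stop on an object; the grip force is fixed at half the most. Time passes only in rows, so rows that repeat a pose let the fingers close. It gives the time, the measured TCP pose, the force and the opening at its end, in the units of the state.
- robot.sense(): the state, without advancing time (a new reading comes with each control period).
- robot.grab_frame(name): name is "scene" or "top"; returns a dict with "color" (420x560x3 uint8, blue, green, red), "mtx" (3x3 intrinsics, pixels), "k1" (the pictures are not rectified: a ray, as slopes to the right and down, at radius r is drawn at 1 + k1 r^2 times it, then the intrinsics apply), "R" (3x3) and "t" (3): a world point X has camera coordinates R X + t. Camera axes: x right, y down, z forward; pixel columns grow to the right and rows downward; lengths in m; the calibration is good to about 2 mm. A picture is of the moment at which its call begins. There is no depth.
- robot.close_job(): hands the job in, once; it reports no verdict.
The state is a dict: "time": time; "joint_pos": joint angles; "qvel": joint speeds; "joint_torque": joint torques, N m; "ee_pos": TCP position; "tcp_rot": TCP orientation; "ft_force": force on the tool from outside, world axes, zero at the start; "torque": the same for the moment, N m; "finger_gap": finger opening in m.
Only numpy, scipy, OpenCV 4.12 (cv2) and the standard library are available. Lean on these libraries where they do the work, as an engineer would, in place of code of your own. Each camera call takes 0.05 s, during which the arm holds its last target.

## Working session

There is one attempt and no reset: what is moved stays moved. The work goes in short steps, Python scripts to look and compute and a tool call to move; the robot and the scene stay as the last step left them, time stands still between calls to the robot, and variables do not carry over. Pictures are saved under pics/ and viewed, and the job is handed in when it is done.

Besides the shell and the picture viewer there is one more tool, called after "Request:" by a JSON object that holds its "fn" and its "kwargs", one argument or row to a line. jog_arm: Moves the arm, as the interface text tells. Its arguments: {"type":"object","properties":{"moves":{"type":"string"}},"required":["moves"]}

```bash
ls; mkdir -p pics; python3 - <<'E'
from plant import robot
import cv2
s=robot.sense()
for k,v in s.items(): print(k,v)
for n in("scene","top"):
    f=robot.grab_frame(n); cv2.imwrite(f"pics/{n}0.png",f["color"]); print(n,f["mtx"],f["k1"],f["R"],f["t"])
E
```

```text
pics
time 0.0
joint_pos [-1.38019409  0.41188399 -0.01270404  1.59705207  0.00559361  1.13428306
 -0.08220816]
qvel [ 0.00089662  0.00142207  0.00068565  0.00053808 -0.00043006 -0.00126011
 -0.00103964]
joint_torque [ 1.42754166e-04 -6.00622773e+01  6.81676716e-01 -2.99418390e+01
  1.36151750e-02  1.08748733e-02 -1.88495380e-05]
ee_pos [0.15986821 0.60369733 0.23045973]
tcp_rot [ 0.70116123  0.09068149  0.70122874 -0.09180442]
ft_force [-0.29910743 -0.57911906 -0.41164844]
torque [-0.02474127 -0.0393618  -0.00198575]
finger_gap 0.08542171343301092
scene [[385.47871472   0.         283.00438595]
 [  0.         385.47871472 208.66927941]
 [  0.           0.           1.        ]] -0.0642874435267599 [[-0.06404255  0.99794508 -0.00204034]
 [ 0.75385625  0.04703839 -0.65535345]
 [-0.65391078 -0.04350863 -0.7553196 ]] [ 0.07231041 -0.32477701  1.35188115]
top [[535.27733998   0.         283.22245216]
 [  0.         535.27733998 210.8701434 ]
 [  0.           0.           1.        ]] -0.2073198781088175 [[ 0.01261093 -0.99980583 -0.01514142]
 [-0.9826023  -0.00958504 -0.18547464]
 [ 0.18529349  0.017217   -0.98253239]] [-0.05036689  0.54266599  1.5233638 ]
```

View pics/scene0.png

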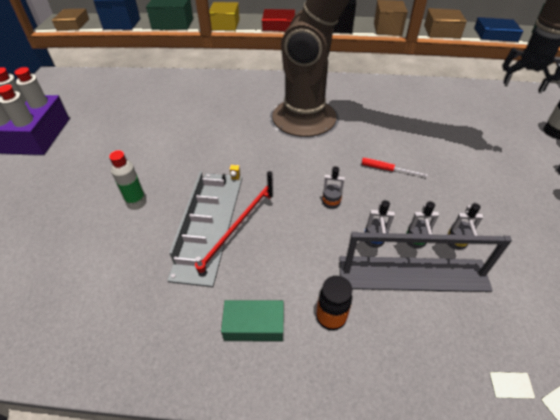

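View pics/top0.png

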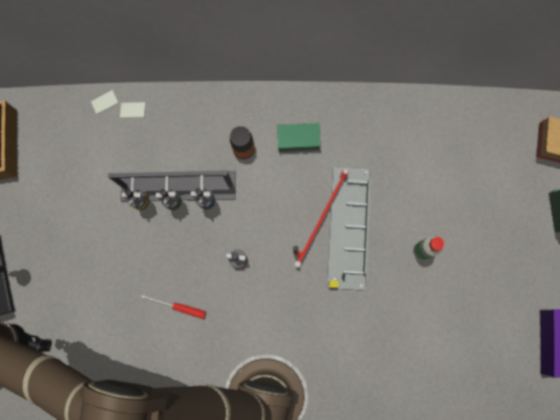

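Scene view: four dies. Three hang at about (378,222), (427,222) and (470,222), blue, green and yellow from left to right, and the orange one stands at (333,188). The rack is at (210,225) with the red keeper open and its handle at (269,183). Next I'll zoom in for accurate pixels.

```bash
cat > h.py <<'E'
import numpy as np, cv2
from plant import robot
from scipy.spatial.transform import Rotation as Rn
def frame(n): return robot.grab_frame(n)
def und(f,p):
    p=np.array(p,float).reshape(-1,1,2)
    return cv2.undistortPoints(p,f["mtx"],np.array([f["k1"],0,0,0.]),).reshape(-1,2)
def ray(f,p):
    d=np.c_[und(f,p),np.ones(len(np.array(p).reshape(-1,2)))]
    R=f["R"]; return -R.T@f["t"], d@R
def onplane(f,p,z):
    c,d=ray(f,p); s=(z-c[2])/d[:,2]; return c+d*s[:,None]
def tri(f1,p1,f2,p2):
    c1,d1=ray(f1,p1);c2,d2=ray(f2,p2);out=[]
    for a,b in zip(d1,d2):
        a=a/np.linalg.norm(a);b=b/np.linalg.norm(b)
        s=np.linalg.lstsq(np.c_[a,-b],c2-c1,rcond=None)[0]
        out.append(np.r_[(c1+a*s[0]+c2+b*s[1])/2,np.linalg.norm(c1+a*s[0]-c2-b*s[1])])
    return np.array(out)
def proj(f,X):
    X=np.array(X,float).reshape(-1,3)
    r=cv2.Rodrigues(f["R"])[0]
    return cv2.projectPoints(X,r,f["t"],f["mtx"],np.array([f["k1"],0,0,0.]))[0].reshape(-1,2)
def crop(f,x0,y0,w,h,k,name):
    im=cv2.resize(f["color"][y0:y0+h,x0:x0+w],None,fx=k,fy=k,interpolation=cv2.INTER_CUBIC)
    for i in range(0,w,10):
        cv2.line(im,(int((i+.5)*k),0),(int((i+.5)*k),4 if (x0+i)%50 else 12),(0,255,255),1)
    for i in range(0,h,10):
        cv2.line(im,(0,int((i+.5)*k)),(4 if (y0+i)%50 else 12,int((i+.5)*k)),(0,255,255),1)
    cv2.imwrite("pics/"+name,im)
E
python3 - <<'E'
from h import *
f=frame("scene"); crop(f,320,150,200,150,4,"s1.png"); crop(f,160,150,130,140,4,"s2.png")
f=frame("top"); crop(f,100,160,160,120,5,"t1.png"); crop(f,280,160,100,140,4,"t2.png")
E
```

```text
(no output)
```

View pics/s1.png

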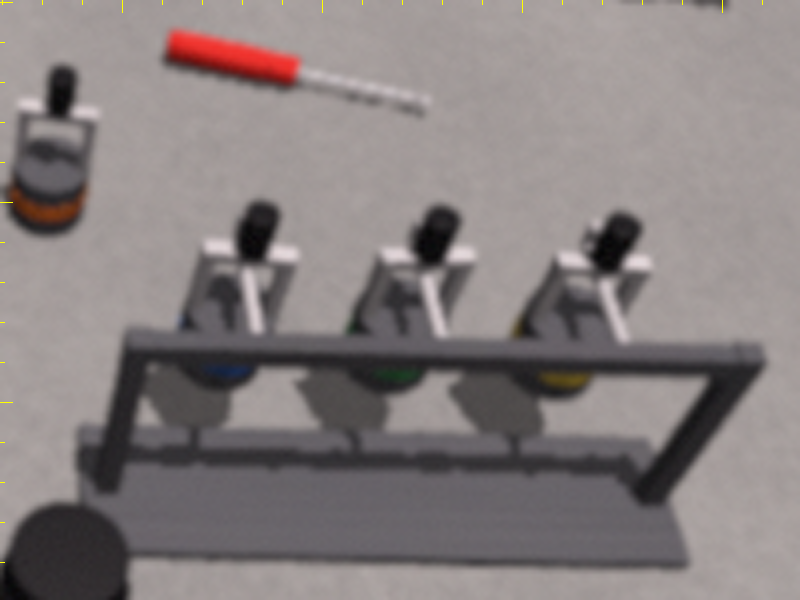

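View pics/t1.png

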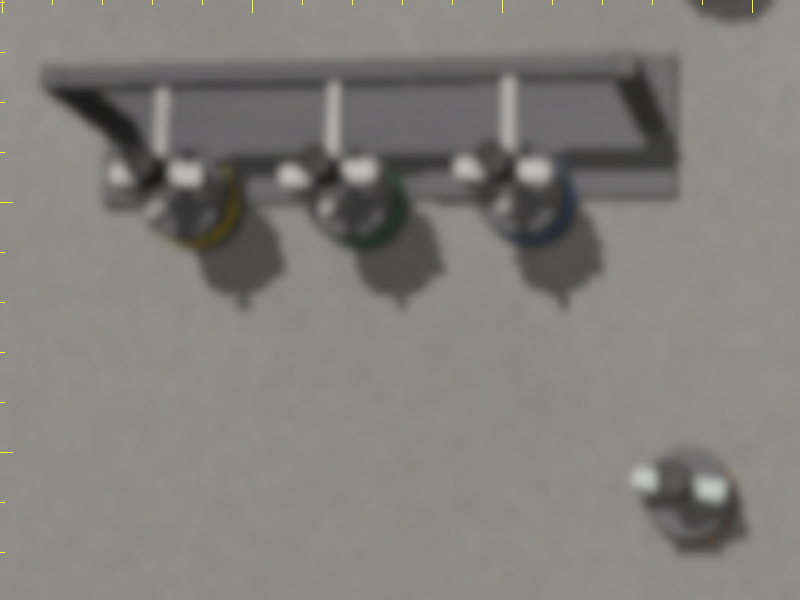

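View pics/s2.png

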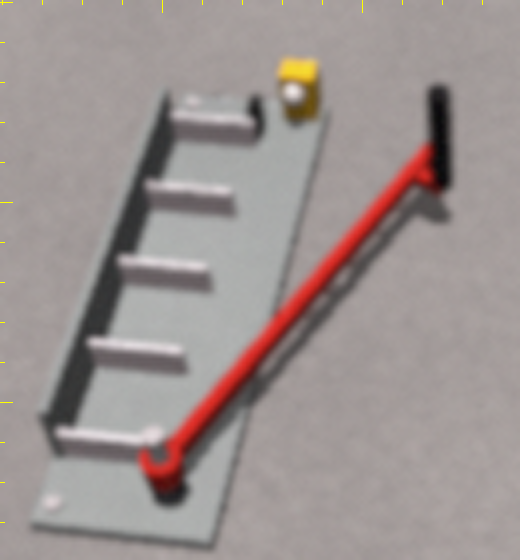

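View pics/t2.png

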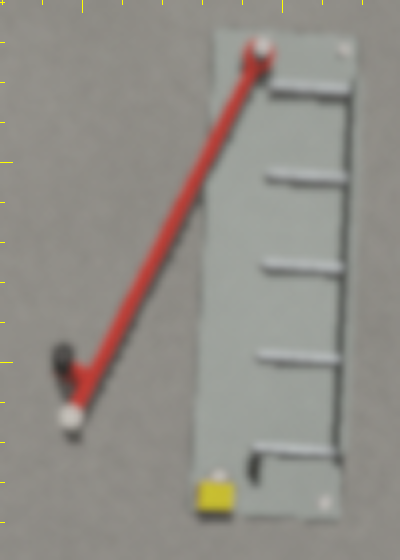

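```bash
python3 - <<'E'
from h import *
f=frame("top"); g=f["color"].astype(float); 
f["color"]=np.clip((g/255)**0.6*255*1.1,0,255).astype(np.uint8)
crop(f,118,182,100,36,8,"t3.png"); crop(f,220,240,40,40,12,"t4.png")
f=frame("scene"); g=f["color"].astype(float); 
f["color"]=np.clip((g/255)**0.5*255,0,255).astype(np.uint8)
crop(f,360,195,125,60,6,"s3.png"); crop(f,318,160,32,55,10,"s4.png")
for n in ("s3","s4","t3","t4"):
  print(n, cv2.imread(f"pics/{n}.png").shape)
a=[cv2.imread(f"pics/{n}.png") for n in("t3","s3")]
m=np.zeros((660,800,3),np.uint8); m[:288,:800]=a[0]; m[290:290+360,:750]=a[1]; cv2.imwrite("pics/m1.png",m[:600])
b=[cv2.imread(f"pics/{n}.png") for n in("t4","s4")]
m=np.zeros((550,800,3),np.uint8); m[:480,:480]=b[0]; m[:550,480:800]=b[1]; cv2.imwrite("pics/m2.png",m)
E
```

```text
s3 (360, 750, 3)
s4 (550, 320, 3)
t3 (288, 800, 3)
t4 (480, 480, 3)
```

View pics/m1.png

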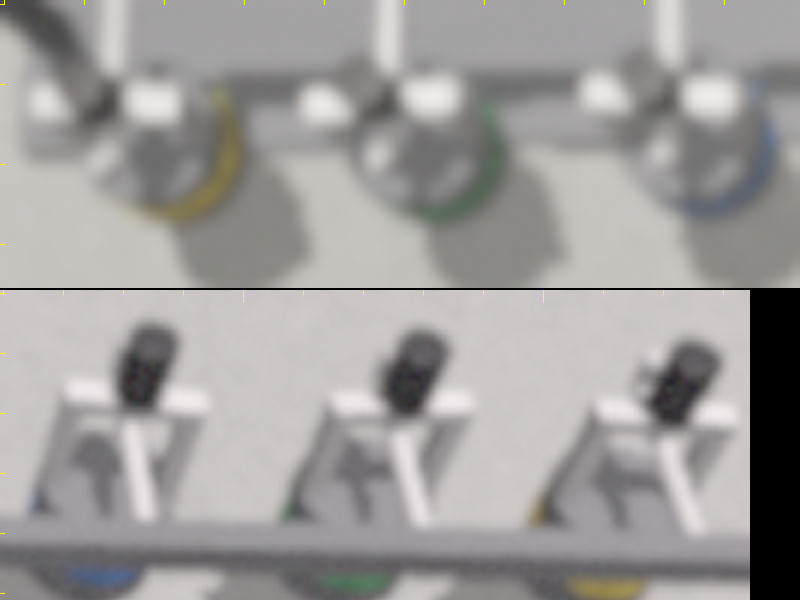

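View pics/m2.png

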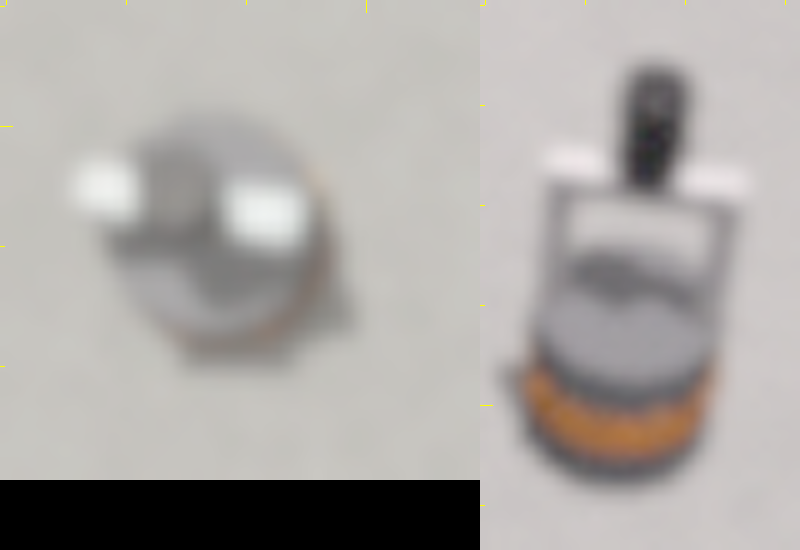

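Stem tops and crossbars are clear in both views. In the m1 top crop the stem tops are at (650,75), (372,78) and (95,80). In the scene crop they are at (154,55), (424,60) and (692,72).

```bash
cat >> h.py <<'E'
def full(p,x0,y0,k): return (np.array(p,float)+.5)/k-.5+np.array([x0,y0])
E
python3 - <<'E'
from h import *
np.set_printoptions(precision=4,suppress=True)
S=frame("scene");T=frame("top")
tt=full([(650,75),(372,78),(95,80)],118,182,8); ss=full([(154,55),(424,60),(692,72)],360,195,6)
print("stem tops b g y\n",tri(T,tt,S,ss))
print("onplane .192 top",onplane(T,tt,.192),"scene",onplane(S,ss,.192))
cb=full([(27,103),(182,99),(297,101),(463,95),(578,92),(741,96)],118,182,8)
sb=full([(597,118),(738,126),(331,112),(474,114),(66,97),(208,112)],360,195,6)
print("crossbars y g b\n",tri(T,cb,S,sb))
print("orange",tri(T,full([(182,193),(68,188),(306,214)],220,240,12),S,full([(176,80),(268,165),(62,155)],318,160,10)))
# pegs base at z=.01, rail at .156
print("base top", onplane(T,full([(107,203),(678,198),(678,58)],100,160,5),.01))
print("base scene", onplane(S,full([(80,430),(648,443),(686,560),(92,548)],320,150,4),.01))
print("rail tri",tri(T,full([(42,68),(632,57)],100,160,5),S,full([(762,350),(128,332)],320,150,4)))
# rack
tp=full([(217,31),(355,38),(340,517)],280,160,4)
print("rack top",onplane(T,tp,.012))
print("rack scene",onplane(S,full([(213,543),(32,523)],160,150,4),.012))
# handle top
print("handle top",tri(T,full([(62,355)],280,160,4),S,full([(438,90)],160,150,4)))
print("hinge top",tri(T,full([(261,46)],280,160,4),S,full([(160,462)],160,150,4)), onplane(T,full([(261,46)],280,160,4),.05))
# stall walls front ends, z .049
print("wall fronts",onplane(T,full([(270,87),(265,177),(261,265),(256,355),(252,449)],280,160,4),.049))
print("wall fronts s",onplane(S,full([(150,436),(183,352),(207,272),(230,195),(252,122)],160,150,4),.049))
E
```

```text
stem tops b g y
 [[0.57   0.1844 0.1895 0.0023]
 [0.5681 0.2809 0.1915 0.0033]
 [0.5671 0.3789 0.1908 0.0028]]
onplane .192 top [[0.5693 0.1828 0.192 ]
 [0.5676 0.2791 0.192 ]
 [0.5664 0.3771 0.192 ]] scene [[0.5722 0.1848 0.192 ]
 [0.5684 0.2824 0.192 ]
 [0.5681 0.3798 0.192 ]]
crossbars y g b
 [[0.5592 0.3861 0.1581 0.0505]
 [0.5733 0.3768 0.1694 0.049 ]
 [0.5622 0.2864 0.1583 0.0535]
 [0.5739 0.2783 0.1697 0.0524]
 [0.5669 0.1854 0.1651 0.0534]
 [0.5735 0.1826 0.1634 0.0535]]
orange [[0.401  0.0868 0.1327 0.0012]
 [0.4043 0.1148 0.1074 0.002 ]
 [0.3995 0.0604 0.1029 0.0003]]
base top [[0.5796 0.4606 0.01  ]
 [0.5855 0.1028 0.01  ]
 [0.6734 0.1056 0.01  ]]
base scene [[0.5921 0.1061 0.01  ]
 [0.5819 0.4616 0.01  ]
 [0.6643 0.4627 0.01  ]
 [0.6746 0.1107 0.01  ]]
rail tri [[0.6255 0.4526 0.1642 0.0022]
 [0.6329 0.1137 0.1637 0.0009]]
rack top [[ 0.6876 -0.1972  0.012 ]
 [ 0.6834 -0.3035  0.012 ]
 [ 0.3184 -0.2869  0.012 ]]
rack scene [[ 0.6917 -0.1927  0.012 ]
 [ 0.6859 -0.3028  0.012 ]]
handle top [[ 0.4236 -0.0801  0.1281  0.0006]]
hinge top [[ 0.6645 -0.2248  0.0535  0.0039]] [[ 0.666  -0.2271  0.05  ]]
wall fronts [[ 0.6347 -0.2335  0.049 ]
 [ 0.5663 -0.229   0.049 ]
 [ 0.5005 -0.2255  0.049 ]
 [ 0.4341 -0.2214  0.049 ]
 [ 0.3657 -0.2183  0.049 ]]
wall fronts s [[ 0.6441 -0.2337  0.049 ]
 [ 0.5819 -0.2261  0.049 ]
 [ 0.5178 -0.2231  0.049 ]
 [ 0.4506 -0.2201  0.049 ]
 [ 0.3812 -0.217   0.049 ]]
```

```bash
python3 - <<'E'
from h import *
f=frame("top"); g=f["color"].astype(float); 
f["color"]=np.clip((g/255)**0.7*255*1.1,0,255).astype(np.uint8)
crop(f,290,165,85,66,9,"t5.png"); crop(f,290,231,85,64,9,"t6.png")
f=frame("scene"); g=f["color"].astype(float); 
f["color"]=np.clip((g/255)**0.6*255,0,255).astype(np.uint8)
crop(f,165,160,90,66,8,"s5.png"); crop(f,165,226,90,65,8,"s6.png")
print(-f["R"].T@f["t"])
E
```

```text
[1.13347578 0.00193366 0.80840613]
```

View pics/t5.png

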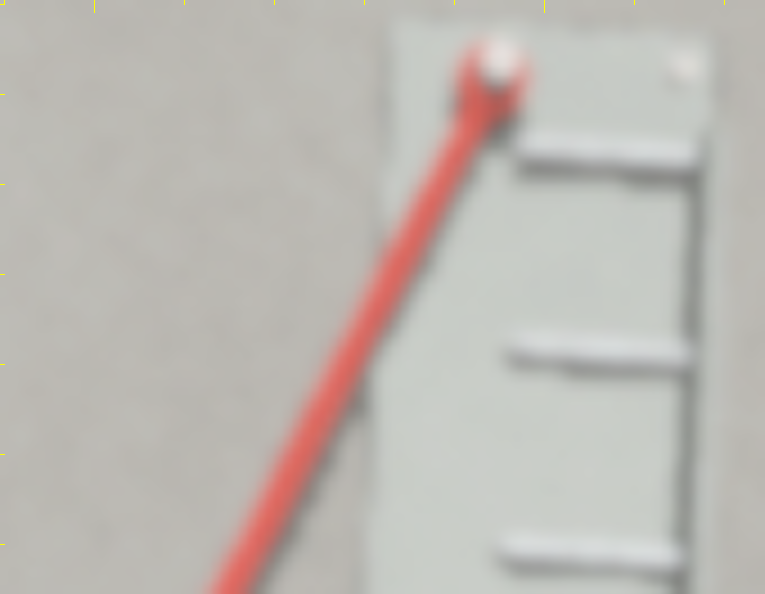

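View pics/t6.png

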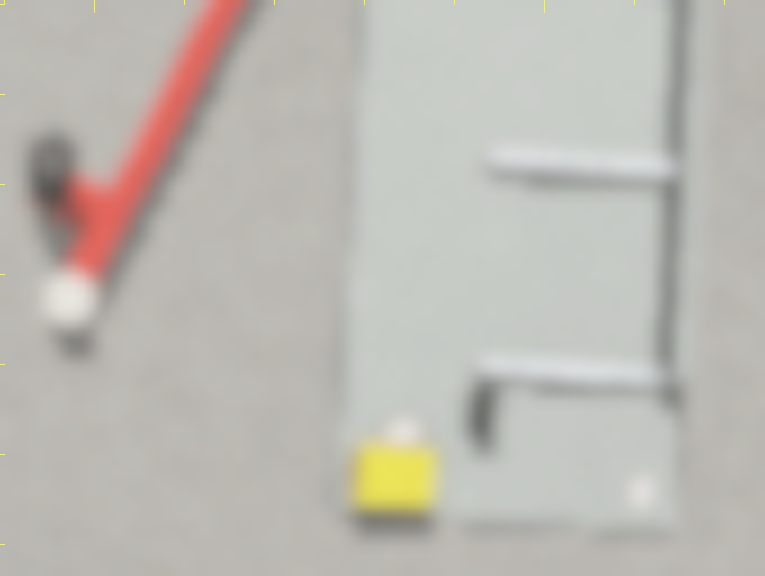

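View pics/s5.png

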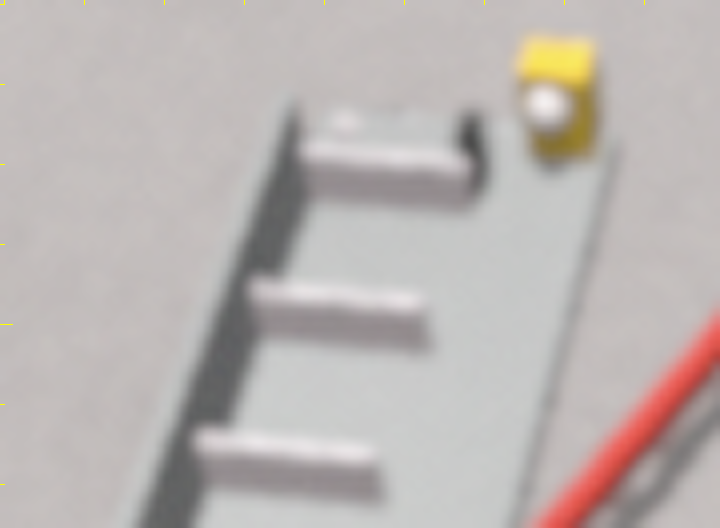

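View pics/s6.png

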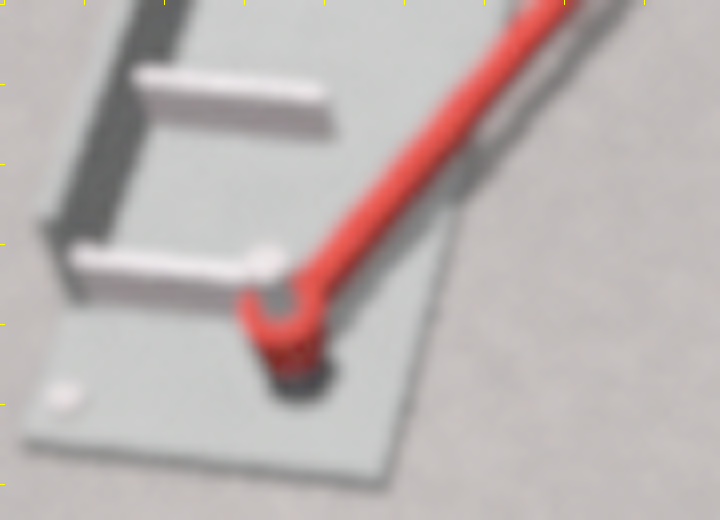

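```bash
python3 - <<'E'
from h import *
from scipy.optimize import least_squares
np.set_printoptions(precision=4,suppress=True)
S=frame("scene");T=frame("top")
tp=np.r_[full([(505,349),(500,550)],290,165,9),full([(488,159),(480,364)],290,231,9)]
sp=np.r_[full([(326,92)],165,226,8),full([(378,453),(425,300),(470,160)],165,160,8)]
print(tri(T,tp,S,sp))
# point fits: (rack xyz) -> pixels
P=[]
for i,x in enumerate((68,0,-68,-136)):
    P.append((T,(x,27,49),tp[i])); P.append((S,(x,27,49),sp[i]))
P+= [(T,(185,70,12),full((390,25),290,165,9)),(T,(185,-42,12),full((712,38),290,165,9)),(T,(-185,-42,12),full((672,530),290,231,9)),
     (T,(-174,53,56),full((397,478),290,231,9)),
     (S,(185,70,12),full((385,480),165,226,8)),(S,(185,-42,12),full((24,438),165,226,8)),
     (S,(-174,53,56),full((558,57),165,160,8))]
def res(v):
    c,s=np.cos(v[2]),np.sin(v[2]);o=[]
    for f,X,p in P:
        x,y,z=np.array(X)/1000
        o+=list(proj(f,[v[0]+c*x-s*y,v[1]+s*x+c*y,z])[0]-p)
    return np.array(o)
r=least_squares(res,[.5,-.26,-.05],loss="soft_l1"); v=r.x
print(v); print(res(v).reshape(-1,2))
c,s=np.cos(v[2]),np.sin(v[2])
for i,x in enumerate((-.102,-.034,.034,.102)): print("slot",i,v[0]+c*x,v[1]+s*x)
hx=np.array([.155,.038]);H=v[:2]+np.array([c*hx[0]-s*hx[1],s*hx[0]+c*hx[1]]);print("hinge",H)
E
```

```text
[[ 0.5707 -0.2301  0.036   0.0008]
 [ 0.503  -0.227   0.0367  0.0009]
 [ 0.4358 -0.2228  0.038   0.0003]
 [ 0.3688 -0.2192  0.0389  0.0017]]
[ 0.503  -0.2525 -0.0521]
[[ 0.1891 -1.449 ]
 [-0.3442 -2.6149]
 [-0.2527 -1.1068]
 [-0.3785 -2.596 ]
 [ 0.0205 -0.6486]
 [-0.3066 -2.5713]
 [-0.2139 -0.1219]
 [-0.4491 -2.611 ]
 [-0.6519 -1.152 ]
 [-0.1302 -0.3095]
 [-0.3192  0.2349]
 [-0.4444 -0.3077]
 [ 0.4249 -0.2912]
 [-0.3959 -0.1044]
 [ 0.0521 -0.0279]]
slot 0 0.4011106071832964 -0.24715197160768743
slot 1 0.4690183902163765 -0.25069216984113735
slot 2 0.5369261732494566 -0.2542323680745872
slot 3 0.6048339562825367 -0.25777256630803713
hinge [ 0.6597 -0.2226]
```

```bash
python3 - <<'E'
from h import *
from scipy.optimize import least_squares
np.set_printoptions(precision=4,suppress=True)
S=frame("scene");T=frame("top")
tp=np.r_[full([(505,349),(500,550)],290,165,9),full([(488,159),(480,364)],290,231,9)]
sp=np.r_[full([(326,92)],165,226,8),full([(378,453),(425,300),(470,160)],165,160,8)]
P=[]
for i,x in enumerate((68,0,-68,-136)):
    P.append((T,(x,27,37),tp[i])); P.append((S,(x,27,37),sp[i]))
P+= [(T,(185,70,12),full((390,25),290,165,9)),(T,(185,-42,12),full((712,38),290,165,9)),(T,(-185,-42,12),full((672,530),290,231,9)),
     (T,(-174,53,56),full((397,478),290,231,9)),
     (S,(185,70,12),full((385,480),165,226,8)),(S,(185,-42,12),full((24,438),165,226,8)),
     (S,(-174,53,56),full((558,57),165,160,8))]
def res(v):
    c,s=np.cos(v[2]),np.sin(v[2]);o=[]
    for f,X,p in P:
        x,y,z=np.array(X)/1000
        o+=list(proj(f,[v[0]+c*x-s*y,v[1]+s*x+c*y,z])[0]-p)
    return np.array(o)
r=least_squares(res,[.5,-.26,-.05]); v=r.x
print(v); print(abs(res(v)).max())
c,s=np.cos(v[2]),np.sin(v[2])
for i,x in enumerate((-.102,-.034,.034,.102)): print("slot",i,v[0]+c*x,v[1]+s*x)
hx=np.array([.155,.038]);H=v[:2]+np.array([c*hx[0]-s*hx[1],s*hx[0]+c*hx[1]]);print("hinge",H)
hd=np.array([.4236,-.0801]); d=hd-H; print("handle r",np.hypot(*d), "expected",np.hypot(.275,.022))
a=np.arctan2(-d[1],-d[0]) # angle of (hinge->handle) reversed
print("keeper angle", -(np.arctan2(d[1],d[0])%(2*np.pi)-np.pi)+v[2]+ -np.arctan2(.022,.275))
q=robot.sense()["tcp_rot"]; print(Rn.from_quat(np.r_[q[1:],q[0]]).as_matrix(), robot.sense()["ee_pos"], robot.sense()["time"])
E
```

```text
[ 0.5023 -0.2533 -0.0508]
0.9012078643244479
slot 0 0.4003898227382486 -0.24816160437083468
slot 1 0.4683019970126838 -0.2516165407405427
slot 2 0.5362141712871191 -0.25507147711025063
slot 3 0.6041263455615544 -0.25852641347995864
hinge [ 0.659  -0.2233]
handle r 0.2755085385769635 expected 0.275878596487658
keeper angle 0.41578275525305003
[[-0.      0.2559  0.9667]
 [ 0.      0.9667 -0.2559]
 [-1.      0.     -0.    ]] [0.1599 0.6042 0.2313] 0.7
```

```bash
cat >> h.py <<'E'
def shift(x,y,z,jaw_deg=91.0):
    s=robot.sense(); q=s["tcp_rot"]; M=Rn.from_quat(np.r_[q[1:],q[0]]).as_matrix()
    d=M.T@(np.array([x,y,z])-s["ee_pos"])*1000
    j=np.array([np.cos(np.radians(jaw_deg)),np.sin(np.radians(jaw_deg)),0]); l=M.T@j
    t=np.arctan2(l[2],l[1]); t=(t+np.pi/2)%np.pi-np.pi/2
    print("shift",d.round(1),"turn",round(t,3))
def st():
    s=robot.sense();print("t",round(s["time"],2),"tcp",s["ee_pos"].round(4),"F",s["ft_force"].round(1),"gap",round(s["finger_gap"],4),"q",s["joint_pos"].round(2))
E
python3 - <<'E'
from h import *
st(); shift(.570,.1825,.23)
E
```

```text
t 0.7 tcp [0.1599 0.6042 0.2313] F [ 0.2 -0.5  0. ] gap 0.0853 q [-1.38  0.41 -0.01  1.6   0.01  1.13 -0.08]
shift [   1.3 -302.7  504.3] turn -0.276
```

Request:
{"fn": "jog_arm", "kwargs": {
  "moves": "-10 -35 58 -0.15 50; -10 -70 117 -0.276 50; -10 -105 175 -0.276 50; -10 -140 233 -0.276 50; -10 -175 291 -0.276 50; -10 -210 350 -0.276 50; -10 -245 408 -0.276 50; -10 -275 460 -0.276 50; -5 -295 490 -0.276 50; 0 -302.7 504.3 -0.276 50; 0 -302.7 504.3 -0.276 50; 0 -302.7 504.3 -0.276 50"
}}

```text
time: 2.2
ee_pos: [0.5694, 0.1836, 0.2313]
tcp_rot: [0.707, -0.006, 0.707, 0.007]
ft_force: [-0.8, 0.1, -0.8]
finger_gap: 0.05
```

```bash
python3 - <<'E'
from h import *
st(); shift(.570,.1825,.165)
crop(frame("scene"),330,120,160,140,5,"a1.png");crop(frame("top"),150,130,120,120,5,"a2.png")
E
```

```text
t 2.2 tcp [0.5694 0.1836 0.2313] F [-0.8  0.1 -0.8] gap 0.05 q [-0.54  0.37  0.19  1.67 -0.08  1.11  1.27]
shift [66.3 -1.1  0.6] turn 0.001
```

View pics/a1.png

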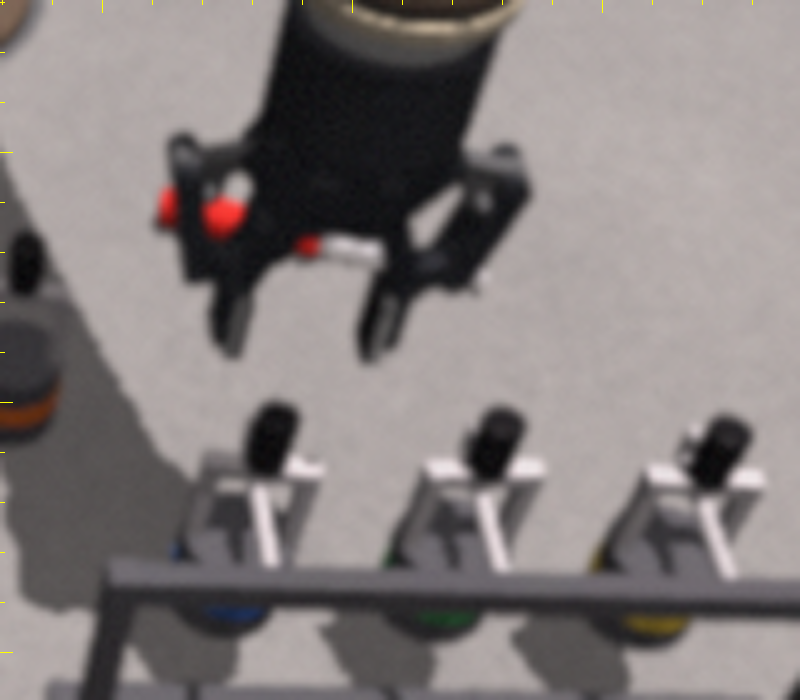

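```bash
python3 - <<'E'
from h import *
f=frame("scene"); print((proj(f,[[.5694,.1836,.2313],[.5694,.1836,.192]])-[330,120])*5)
E
```

```text
[[291.11527157 350.74077523]
 [272.64828032 413.81192261]]
```

Request:
{"fn": "jog_arm", "kwargs": {
  "moves": "25 -1 0.5 0 50; 45 -1 0.5 0 50; 60 -1 0.5 0 50; 66 -1 0.5 0 50; 66 -1 0.5 0 50; 66 -1 0.5 0 50"
}}

```text
time: 3.1
ee_pos: [0.5709, 0.1817, 0.166]
tcp_rot: [0.707, -0.006, 0.707, 0.006]
ft_force: [0.1, -0.1, 0.5]
finger_gap: 0.0502
```

```bash
python3 - <<'E'
from h import *
st()
crop(frame("scene"),340,150,100,100,6,"a3.png");crop(frame("top"),150,130,120,120,5,"a4.png")
E
```

```text
t 3.1 tcp [0.5709 0.1817 0.166 ] F [ 0.1 -0.1  0.5] gap 0.0502 q [-0.53  0.43  0.18  1.75 -0.09  0.97  1.28]
```

View pics/a3.png

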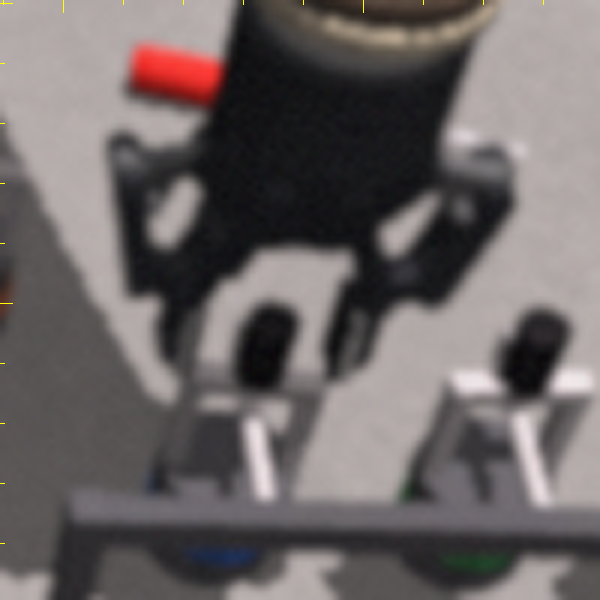

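The stem sits centred between the pads, at about (268,340) in the crop. I'll close on it.

Request:
{"fn": "jog_arm", "kwargs": {
  "moves": "0 0 0 0 10; 0 0 0 0 10; 0 0 0 0 10; 0 0 0 0 10; 0 0 0 0 10; 0 0 0 0 10"
}}

```text
time: 3.95
ee_pos: [0.5708, 0.182, 0.1658]
tcp_rot: [0.707, -0.006, 0.707, 0.006]
ft_force: [0.5, 1.5, 5.5]
finger_gap: 0.0178
```

Request:
{"fn": "jog_arm", "kwargs": {
  "moves": "-8 0 0 0 10; -17 0 0 0 10; -24 0 0 0 10; -24 0 0 0 10; -24 0 -10 0 10; -24 0 -25 0 10; -24 0 -45 0 10; -24 0 -65 0 10; -24 0 -75 0 10; -24 0 -75 0 10"
}}

```text
time: 5.2
ee_pos: [0.4949, 0.1804, 0.1895]
tcp_rot: [0.707, -0.006, 0.707, 0.006]
ft_force: [0.3, -0.3, -3.2]
finger_gap: 0.0184
```

```bash
python3 - <<'E'
from h import *
st(); shift(.604,-.2585,.27,89)
crop(frame("scene"),300,120,160,140,5,"a5.png")
E
```

```text
t 5.2 tcp [0.4949 0.1804 0.1895] F [ 0.3 -0.3 -3.2] gap 0.0184 q [-0.59  0.29  0.18  1.89 -0.06  0.97  1.21]
shift [ -80.6 -440.7  101.3] turn 0.035
```

View pics/a5.png

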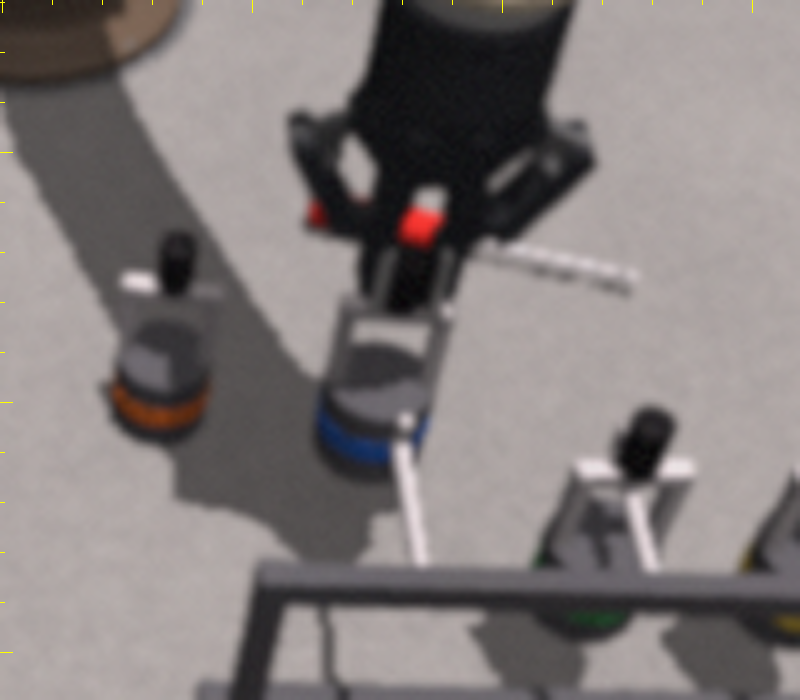

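The blue die is off the peg and hangs upright, at about (370,420) in the crop. Next I'll raise it and carry it to stall 3.

Request:
{"fn": "jog_arm", "kwargs": {
  "moves": "-45 0 0 0 10; -81 0 0 0 10; -81 -30 7 0.01 10; -81 -80 18 0.02 10; -81 -135 31 0.035 10; -81 -190 44 0.035 10; -81 -245 57 0.035 10; -81 -300 69 0.035 10; -81 -350 80 0.035 10; -81 -395 91 0.035 10; -81 -425 98 0.035 10; -81 -440 101 0.035 10"
}}

```text
time: 6.75
ee_pos: [0.6041, -0.2605, 0.2697]
tcp_rot: [0.707, 0.007, 0.707, -0.008]
ft_force: [-0.4, 0.5, -3.3]
finger_gap: 0.0182
```

Request:
{"fn": "jog_arm", "kwargs": {
  "moves": "0 0 0 0 10; 0 0 0 0 10"
}}

```text
time: 7.0
ee_pos: [0.6044, -0.2561, 0.2701]
tcp_rot: [0.707, 0.006, 0.707, -0.005]
ft_force: [0.3, 0.1, -2.9]
finger_gap: 0.0182
```

```bash
python3 - <<'E'
from h import *
st(); shift(.604,-.2585,.118+.006,89)
crop(frame("scene"),150,130,140,120,5,"a6.png");crop(frame("top"),290,140,110,110,6,"a7.png")
E
```

```text
t 7.0 tcp [ 0.6044 -0.2561  0.2701] F [ 0.3  0.1 -2.9] gap 0.0182 q [ 0.05  0.45  0.41  1.48 -0.19  1.24  2.04]
shift [146.1  -2.5  -0.3] turn 0.001
```

View pics/a6.png

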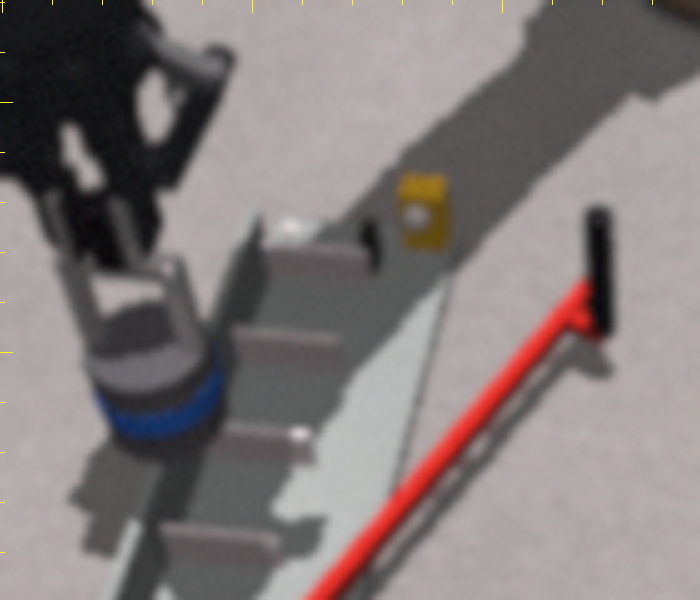

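View pics/a7.png

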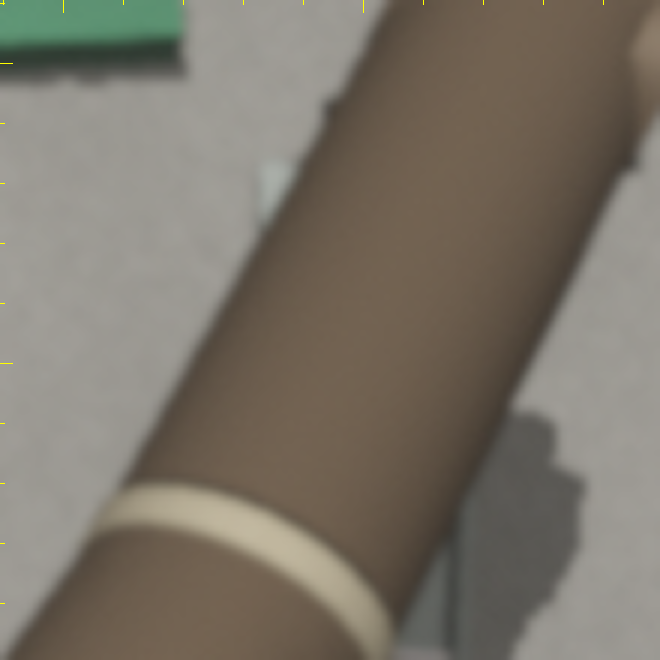

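Request:
{"fn": "jog_arm", "kwargs": {
  "moves": "40 -2 0 0 10; 80 -2 0 0 10; 105 -2 0 0 10; 118 -2 0 0 10; 118 -2 0 0 10; 118 -2 0 0 10"
}}

```text
time: 7.85
ee_pos: [0.6049, -0.2601, 0.1537]
tcp_rot: [0.708, 0.006, 0.706, -0.006]
ft_force: [0.8, 0.4, -2.8]
finger_gap: 0.018
```

```bash
python3 - <<'E'
from h import *
st(); shift(.604,-.2585,.118+.004,89)
f=frame("scene");crop(f,150,180,100,100,6,"a8.png")
# predicted die outline bottom/wall reference
def rk(x,y,z):
    v=[.5023,-.2533,-.0508];c,s=np.cos(v[2]),np.sin(v[2]);x/=1e3;y/=1e3;return [v[0]+c*x-s*y,v[1]+s*x+c*y,z/1e3]
print((proj(f,[rk(70,27,37),rk(70,-33,37),rk(134,27,37),rk(134,-33,37)])-[150,180])*6)
E
```

```text
t 7.85 tcp [ 0.6049 -0.2601  0.1537] F [ 0.8  0.4 -2.8] gap 0.018 q [ 0.07  0.55  0.38  1.61 -0.23  1.02  2.08]
shift [31.7  1.6 -1. ] turn -0.0
[[331.68626858 346.50927245]
 [192.33308021 333.14672209]
 [292.67637818 474.82165476]
 [147.55304838 459.96473476]]
```

View pics/a8.png

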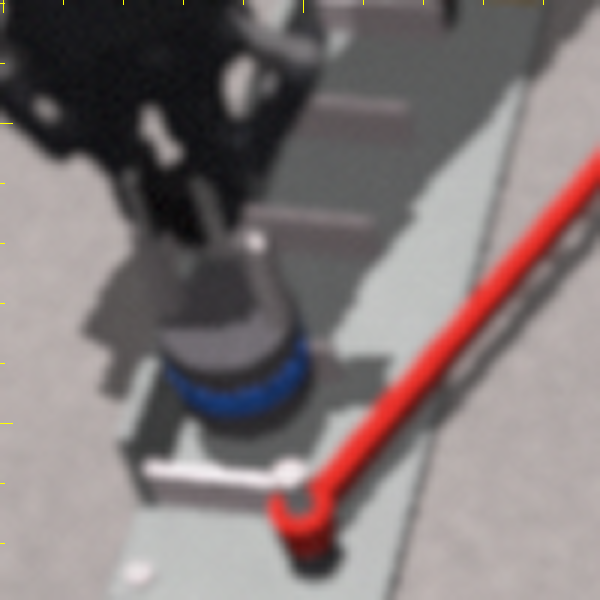

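The die is centred over stall 3 with the far wall's white top where I predicted it, so I'll lower it gently.

Request:
{"fn": "jog_arm", "kwargs": {
  "moves": "8 1 -1 0 10; 17 1 -1 0 10; 25 1 -1 0 10; 30 1 -1 0 10; 33 1 -1 0 10; 34 1 -1 0 10; 34 1 -1 0 10"
}}

```text
time: 8.78
ee_pos: [0.6032, -0.259, 0.1186]
tcp_rot: [0.707, 0.006, 0.707, -0.006]
ft_force: [-0.1, 0.3, -1.7]
finger_gap: 0.0183
```

Request:
{"fn": "jog_arm", "kwargs": {
  "moves": "1 0 0 0 10; 1.5 0 0 0 10; 1.5 0 0 0 10"
}}

```text
time: 9.15
ee_pos: [0.6038, -0.259, 0.1185]
tcp_rot: [0.708, 0.006, 0.706, -0.006]
ft_force: [-1.9, 2.6, 8.8]
finger_gap: 0.0181
```

Now seated, with contact force at about 9 N up. I'll release and rise.

Request:
{"fn": "jog_arm", "kwargs": {
  "moves": "-0.5 0 0 0 30; -0.5 0 0 0 50; -0.5 0 0 0 50; -0.5 0 0 0 50; -25 0 0 0 50; -65 0 0 0 50; -110 0 0 0 50; -140 0 0 0 50; -140 0 0 0 50"
}}

```text
time: 10.28
ee_pos: [0.6042, -0.2597, 0.2597]
tcp_rot: [0.709, 0.006, 0.705, -0.007]
ft_force: [-0.7, 0.6, -0.1]
finger_gap: 0.0501
```

```bash
python3 - <<'E'
from h import *
st(); shift(.5685,.2818,.255,91)
f=frame("scene");cv2.imwrite("pics/b1.png",f["color"])
E
```

```text
t 10.28 tcp [ 0.6042 -0.2597  0.2597] F [-0.7  0.6 -0.1] gap 0.0501 q [ 0.05  0.46  0.41  1.5  -0.19  1.22  2.04]
shift [  3.7 540.8 -45.4] turn -0.035
```

View pics/b1.png

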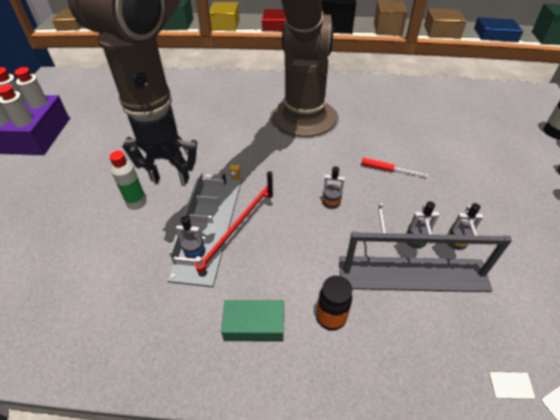

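Blue stands upright in stall 3, at (190,240), and the orange die is unmoved at (333,190). Green is next.

Request:
{"fn": "jog_arm", "kwargs": {
  "moves": "0 40 -3 -0.01 50; 0 95 -8 -0.02 50; 0 150 -13 -0.035 50; 0 205 -17 -0.035 50; 0 260 -22 -0.035 50; 0 315 -26 -0.035 50; 0 370 -31 -0.035 50; 0 425 -36 -0.035 50; 0 475 -40 -0.035 50; 2 515 -43 -0.035 50; 4 535 -45 -0.035 50; 4 541 -45 -0.035 50"
}}

```text
time: 11.82
ee_pos: [0.5671, 0.283, 0.2514]
tcp_rot: [0.706, -0.007, 0.708, 0.006]
ft_force: [-0.3, -0.7, 0.1]
finger_gap: 0.0497
```

Request:
{"fn": "jog_arm", "kwargs": {
  "moves": "20 0 0 0 50; 30 0 0 0 50; 30 0 0 0 50; 30 0 0 0 50"
}}

```text
time: 12.32
ee_pos: [0.5682, 0.2822, 0.2234]
tcp_rot: [0.707, -0.006, 0.707, 0.006]
ft_force: [1.0, -0.2, -0.8]
finger_gap: 0.0501
```

```bash
python3 - <<'E'
from h import *
st(); shift(.5685,.2815,.166,91)
f=frame("scene");crop(f,350,130,150,120,5,"b2.png")
E
```

```text
t 12.32 tcp [0.5682 0.2822 0.2234] F [ 1.  -0.2 -0.8] gap 0.0501 q [-0.7   0.44  0.23  1.59 -0.11  1.12  1.14]
shift [57.4 -0.7  0.2] turn -0.001
```

View pics/b2.png

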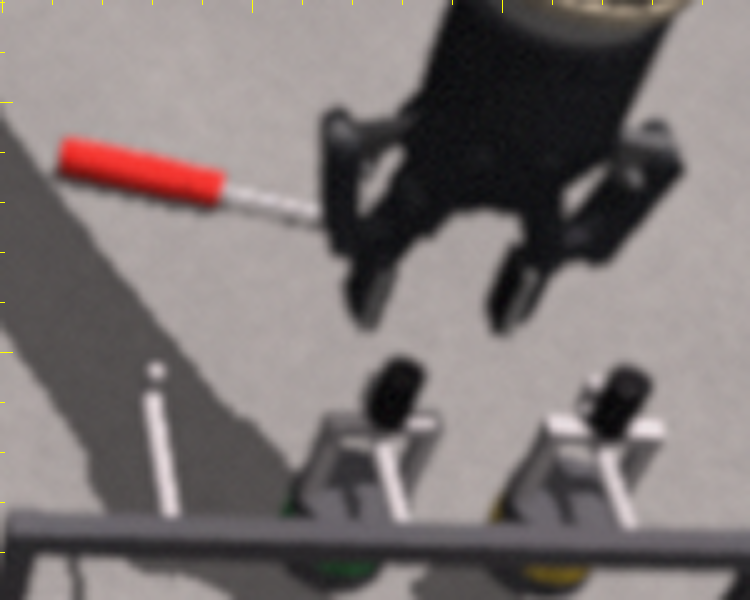

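The jaws stand over the green stem, at (395,395) in the crop, the same way they did for blue. Going down to grip.

Request:
{"fn": "jog_arm", "kwargs": {
  "moves": "25 -0.5 0 0 50; 45 -0.5 0 0 50; 55 -0.5 0 0 50; 57.5 -0.5 0 0 50; 57.5 -0.5 0 0 50; 57.5 -0.5 0 0 10; 57.5 -0.5 0 0 10; 57.5 -0.5 0 0 10; 57.5 -0.5 0 0 10; 57.5 -0.5 0 0 10; 57.5 -0.5 0 0 10"
}}

```text
time: 13.75
ee_pos: [0.568, 0.2825, 0.1661]
tcp_rot: [0.707, -0.006, 0.707, 0.006]
ft_force: [-1.1, -0.4, 5.8]
finger_gap: 0.0178
```

Request:
{"fn": "jog_arm", "kwargs": {
  "moves": "-8 0 0 0 10; -17 0 0 0 10; -24 0 0 0 10; -24 0 0 0 10; -24 0 -10 0 10; -24 0 -25 0 10; -24 0 -45 0 10; -24 0 -65 0 10; -24 0 -75 0 10; -50 0 -75 0 10; -90 0 -75 0 10; -104 0 -75 0 10"
}}

```text
time: 15.25
ee_pos: [0.4935, 0.2814, 0.2715]
tcp_rot: [0.708, -0.005, 0.706, 0.007]
ft_force: [0.8, 0.9, -2.6]
finger_gap: 0.0182
```

```bash
python3 - <<'E'
from h import *
st(); shift(.5365,-.2552,.27,89)
f=frame("scene");crop(f,300,100,200,150,4,"b3.png")
E
```

```text
t 15.25 tcp [0.4935 0.2814 0.2715] F [ 0.8  0.9 -2.6] gap 0.0182 q [-0.78  0.28  0.23  1.7  -0.07  1.17  1.05]
shift [ 4.000e-01 -5.373e+02  3.380e+01] turn 0.035
```

View pics/b3.png

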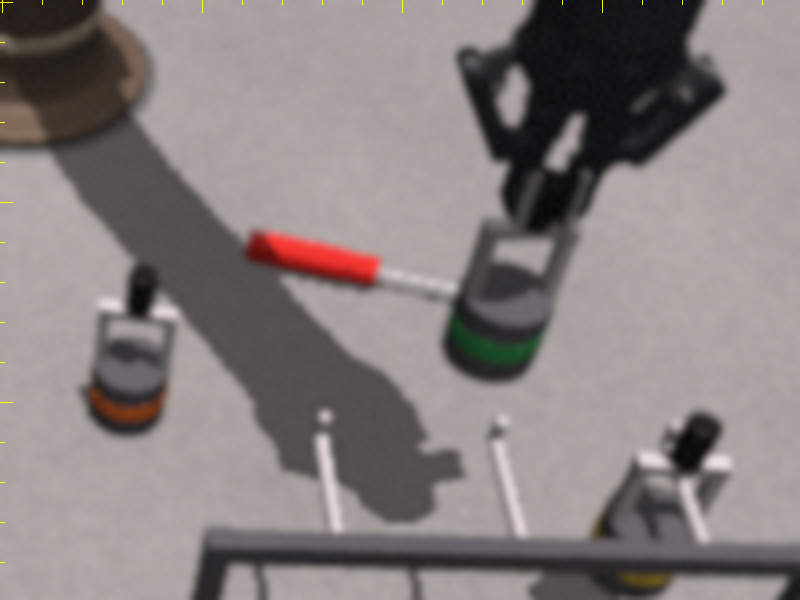

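Green is held upright and clear of the pegs. I'll carry it to stall 2.

Request:
{"fn": "jog_arm", "kwargs": {
  "moves": "0 -35 2 0.01 10; 0 -85 5 0.02 10; 0 -140 9 0.035 10; 0 -195 12 0.035 10; 0 -250 16 0.035 10; 0 -305 19 0.035 10; 0 -360 23 0.035 10; 0 -410 26 0.035 10; 0 -460 29 0.035 10; 0 -500 32 0.035 10; 0 -525 33.5 0.035 10; 0 -537 34 0.035 10"
}}

```text
time: 16.8
ee_pos: [0.5351, -0.2567, 0.2678]
tcp_rot: [0.706, 0.007, 0.708, -0.007]
ft_force: [0.2, 0.1, -3.3]
finger_gap: 0.0184
```

Request:
{"fn": "jog_arm", "kwargs": {
  "moves": "0 0 0 0 10; 35 0 0 0 10; 75 0 0 0 10; 100 0 0 0 10; 115 0 0 0 10; 115 0 0 0 10; 115 0 0 0 10"
}}

```text
time: 17.68
ee_pos: [0.5367, -0.2553, 0.1553]
tcp_rot: [0.708, 0.006, 0.707, -0.006]
ft_force: [-0.6, 0.1, -2.8]
finger_gap: 0.0185
```

```bash
python3 - <<'E'
from h import *
st(); shift(.5365,-.2552,.1185,89)
f=frame("scene");crop(f,150,170,100,100,6,"b4.png")
E
```

```text
t 17.68 tcp [ 0.5367 -0.2553  0.1553] F [-0.6  0.1 -2.8] gap 0.0185 q [ 0.01  0.46  0.48  1.78 -0.26  0.96  2.15]
shift [36.8  0.1 -0.3] turn 0.0
```

View pics/b4.png

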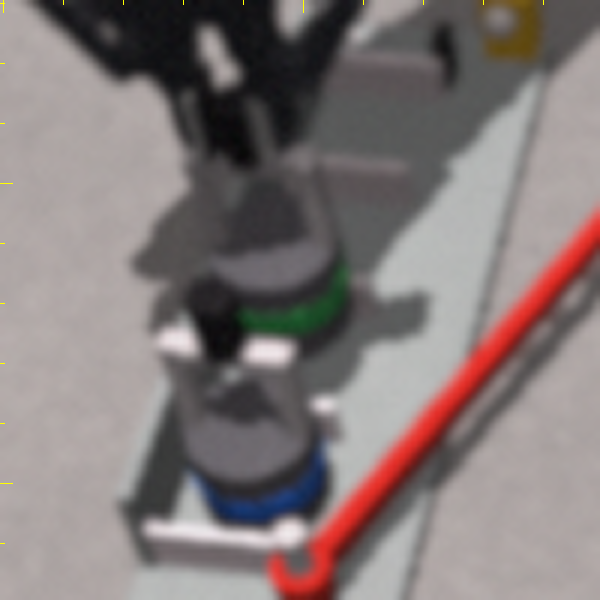

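Request:
{"fn": "jog_arm", "kwargs": {
  "moves": "8 0 0 0 10; 17 0 0 0 10; 26 0 0 0 10; 31 0 0 0 10; 34 0 0 0 10; 36 0 0 0 10; 37 0 0 0 10; 37.5 0 0 0 10"
}}

```text
time: 18.73
ee_pos: [0.5366, -0.2556, 0.1184]
tcp_rot: [0.708, 0.006, 0.706, -0.006]
ft_force: [-4.0, 1.7, 12.3]
finger_gap: 0.0183
```

Request:
{"fn": "jog_arm", "kwargs": {
  "moves": "-0.5 0 0 0 30; -0.5 0 0 0 50; -0.5 0 0 0 50; -0.5 0 0 0 50; -25 0 0 0 50; -65 0 0 0 50; -110 0 0 0 50; -138 0 0 0 50; -138 0 0 0 50"
}}

```text
time: 19.85
ee_pos: [0.537, -0.256, 0.2572]
tcp_rot: [0.709, 0.006, 0.706, -0.007]
ft_force: [0.1, -0.7, -1.0]
finger_gap: 0.05
```

```bash
python3 - <<'E'
from h import *
st(); shift(.5675,.3805,.255,91)
f=frame("scene");crop(f,150,130,200,150,4,"b5.png")
E
```

```text
t 19.85 tcp [ 0.537  -0.256   0.2572] F [ 0.1 -0.7 -1. ] gap 0.05 q [-0.03  0.36  0.52  1.67 -0.19  1.16  2.1 ]
shift [  1.5 637.   19.1] turn -0.035
```

View pics/b5.png

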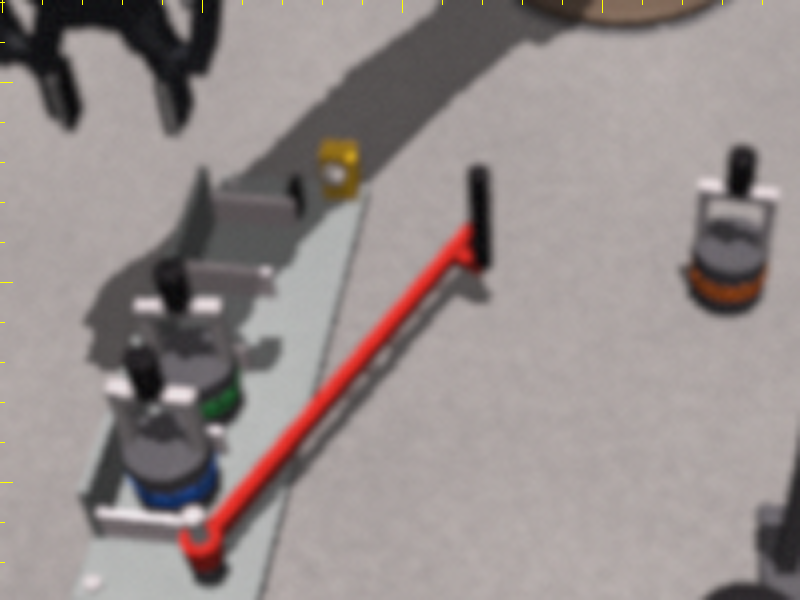

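Green stands upright in stall 2 beside blue. Yellow is next.

Request:
{"fn": "jog_arm", "kwargs": {
  "moves": "0 40 1 -0.01 50; 0 100 3 -0.02 50; 0 160 5 -0.035 50; 0 220 7 -0.035 50; 0 280 8 -0.035 50; 0 340 10 -0.035 50; 0 400 12 -0.035 50; 0 460 14 -0.035 50; 0 520 16 -0.035 50; 0 575 17 -0.035 50; 0 615 18 -0.035 50; 0 637 19 -0.035 50"
}}

```text
time: 21.4
ee_pos: [0.5647, 0.384, 0.2522]
tcp_rot: [0.706, -0.008, 0.708, 0.007]
ft_force: [0.7, -0.6, -0.4]
finger_gap: 0.0499
```

Request:
{"fn": "jog_arm", "kwargs": {
  "moves": "0 0 0 0 50; 20 0 0 0 50; 30 0 0 0 50; 30 0 0 0 50; 30 0 0 0 50"
}}

```text
time: 22.02
ee_pos: [0.5667, 0.3808, 0.2254]
tcp_rot: [0.707, -0.006, 0.707, 0.006]
ft_force: [-0.3, -0.1, -1.5]
finger_gap: 0.0498
```

```bash
python3 - <<'E'
from h import *
st(); shift(.5675,.3805,.166,91)
f=frame("scene");crop(f,400,130,150,120,5,"b6.png")
print((proj(f,[.5675,.3805,.192])-[400,130])*5)
E
```

```text
t 22.02 tcp [0.5667 0.3808 0.2254] F [-0.3 -0.1 -1.5] gap 0.0498 q [-0.85  0.52  0.28  1.46 -0.15  1.18  1.04]
shift [59.4 -0.3  0.8] turn -0.001
[[375.95497606 382.02383595]]
```

View pics/b6.png

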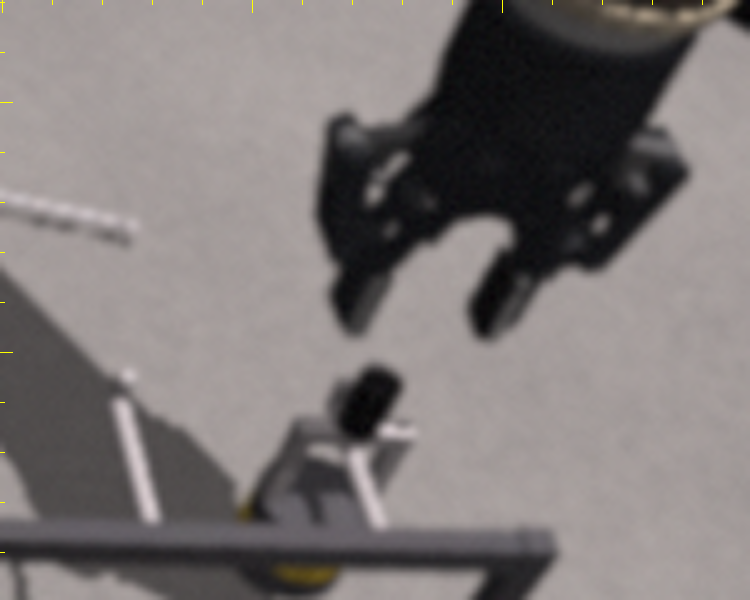

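The yellow stem top is at (378,380) in the crop, against (376,382) predicted. Gripping it now.

Request:
{"fn": "jog_arm", "kwargs": {
  "moves": "25 0 0.5 0 50; 45 0 0.5 0 50; 56 0 0.5 0 50; 59 0 0.5 0 50; 59 0 0.5 0 50; 59 0 0.5 0 10; 59 0 0.5 0 10; 59 0 0.5 0 10; 59 0 0.5 0 10; 59 0 0.5 0 10; 59 0 0.5 0 10"
}}

```text
time: 23.45
ee_pos: [0.5671, 0.3817, 0.1667]
tcp_rot: [0.707, -0.006, 0.707, 0.007]
ft_force: [-0.5, 1.1, 5.7]
finger_gap: 0.0185
```

Request:
{"fn": "jog_arm", "kwargs": {
  "moves": "-8 0 0 0 10; -17 0 0 0 10; -24 0 0 0 10; -24 0 0 0 10; -24 0 -10 0 10; -24 0 -25 0 10; -24 0 -45 0 10; -24 0 -65 0 10; -24 0 -75 0 10; -50 0 -75 0 10; -90 0 -75 0 10; -104 0 -75 0 10"
}}

```text
time: 24.95
ee_pos: [0.4925, 0.3805, 0.2723]
tcp_rot: [0.708, -0.005, 0.706, 0.007]
ft_force: [0.2, -0.3, -2.6]
finger_gap: 0.018
```

```bash
python3 - <<'E'
from h import *
st(); shift(.4685,-.2517,.27,89)
f=frame("scene");crop(f,300,100,200,150,4,"b7.png")
E
```

```text
t 24.95 tcp [0.4925 0.3805 0.2723] F [ 0.2 -0.3 -2.6] gap 0.018 q [-0.94  0.38  0.28  1.57 -0.11  1.21  0.95]
shift [ 5.000e-01 -6.317e+02 -3.490e+01] turn 0.035
```

View pics/b7.png

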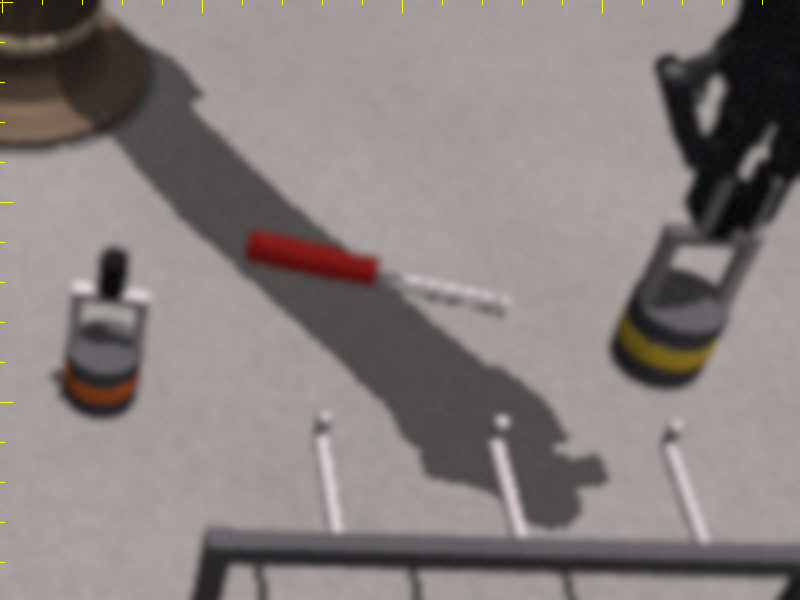

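Yellow is off. The orange die has been knocked aside: its stem was at (143,270) and is now at (113,255). I'll remeasure it before fetching it. Yellow goes to stall 1.

Request:
{"fn": "jog_arm", "kwargs": {
  "moves": "0 -40 -2 0.01 10; 0 -100 -5 0.02 10; 0 -160 -9 0.035 10; 0 -220 -12 0.035 10; 0 -280 -15 0.035 10; 0 -340 -19 0.035 10; 0 -400 -22 0.035 10; 0 -460 -25 0.035 10; 0 -515 -28 0.035 10; 0 -570 -31 0.035 10; 0 -610 -34 0.035 10; 0 -632 -35 0.035 10"
}}

```text
time: 26.5
ee_pos: [0.4663, -0.2549, 0.2685]
tcp_rot: [0.706, 0.007, 0.708, -0.008]
ft_force: [-0.4, 0.8, -2.2]
finger_gap: 0.0182
```

Request:
{"fn": "jog_arm", "kwargs": {
  "moves": "0 0 0 0 10; 0 0 0 0 10; 35 0 0 0 10; 75 0 0 0 10; 100 0 0 0 10; 115 0 0 0 10; 115 0 0 0 10; 115 0 0 0 10"
}}

```text
time: 27.5
ee_pos: [0.4684, -0.2527, 0.1557]
tcp_rot: [0.708, 0.006, 0.707, -0.006]
ft_force: [-0.5, -0.0, -3.0]
finger_gap: 0.0179
```

```bash
python3 - <<'E'
from h import *
st(); shift(.4685,-.2517,.1185,89)
f=frame("scene");crop(f,150,150,120,100,6,"b8.png")
E
```

```text
t 27.5 tcp [ 0.4684 -0.2527  0.1557] F [-0.5 -0.  -3. ] gap 0.0179 q [-0.09  0.38  0.62  1.94 -0.28  0.91  2.23]
shift [37.2  1.   0.1] turn -0.0
```

View pics/b8.png

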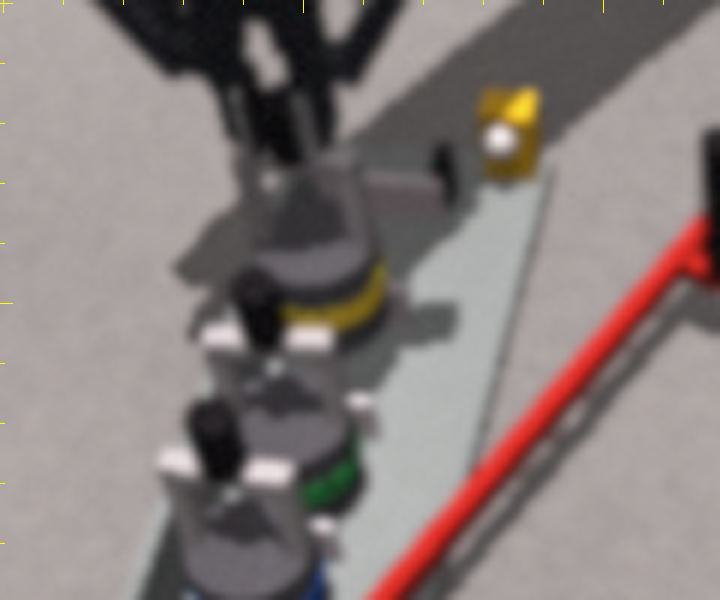

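Request:
{"fn": "jog_arm", "kwargs": {
  "moves": "8 0.5 0 0 10; 17 0.5 0 0 10; 26 0.5 0 0 10; 31 0.5 0 0 10; 34 0.5 0 0 10; 36 0.5 0 0 10; 37 0.5 0 0 10; 37.5 0.5 0 0 10"
}}

```text
time: 28.55
ee_pos: [0.4685, -0.2524, 0.119]
tcp_rot: [0.708, 0.006, 0.706, -0.006]
ft_force: [-4.0, 2.6, 18.7]
finger_gap: 0.0181
```

Request:
{"fn": "jog_arm", "kwargs": {
  "moves": "-1 0 0 0 30; -1 0 0 0 50; -1 0 0 0 50; -1 0 0 0 50; -25 0 0 0 50; -65 0 0 0 50; -110 0 0 0 50; -138 0 0 0 50; -138 0 0 0 50"
}}

```text
time: 29.68
ee_pos: [0.4687, -0.2527, 0.2573]
tcp_rot: [0.709, 0.006, 0.706, -0.007]
ft_force: [-0.5, 0.8, -0.1]
finger_gap: 0.0499
```

```bash
python3 - <<'E'
from h import *
st()
f=frame("scene");cv2.imwrite("pics/c1.png",f["color"]); f["color"]=np.clip((f["color"]/255.)**0.6*255,0,255).astype(np.uint8); crop(f,305,155,50,60,10,"c2.png")
f=frame("top");cv2.imwrite("pics/c0.png",f["color"]);f["color"]=np.clip((f["color"]/255.)**0.6*255*1.1,0,255).astype(np.uint8); crop(f,220,240,60,50,12,"c3.png")
E
```

```text
t 29.68 tcp [ 0.4687 -0.2527  0.2573] F [-0.5  0.8 -0.1] gap 0.0499 q [-0.15  0.26  0.68  1.82 -0.18  1.12  2.14]
```

View pics/c1.png

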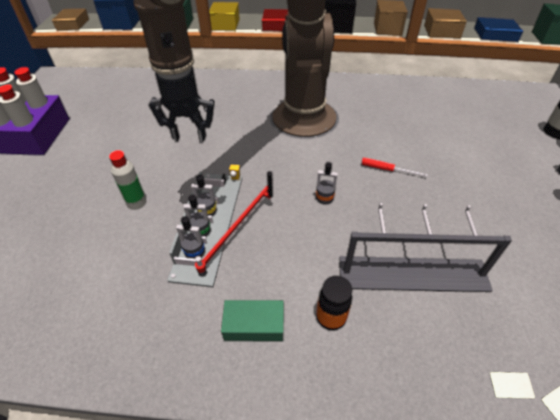

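View pics/c2.png

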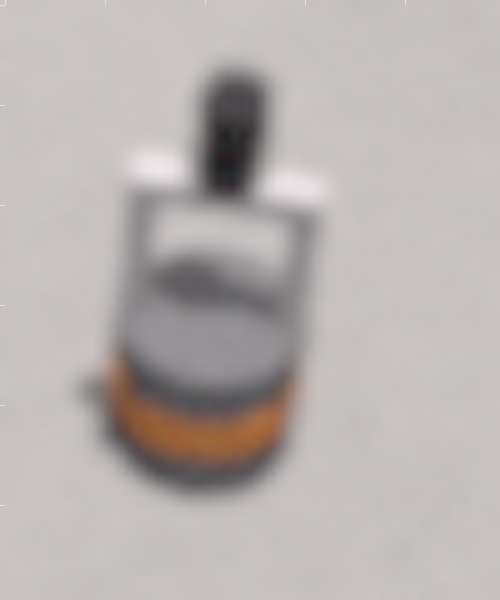

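View pics/c3.png

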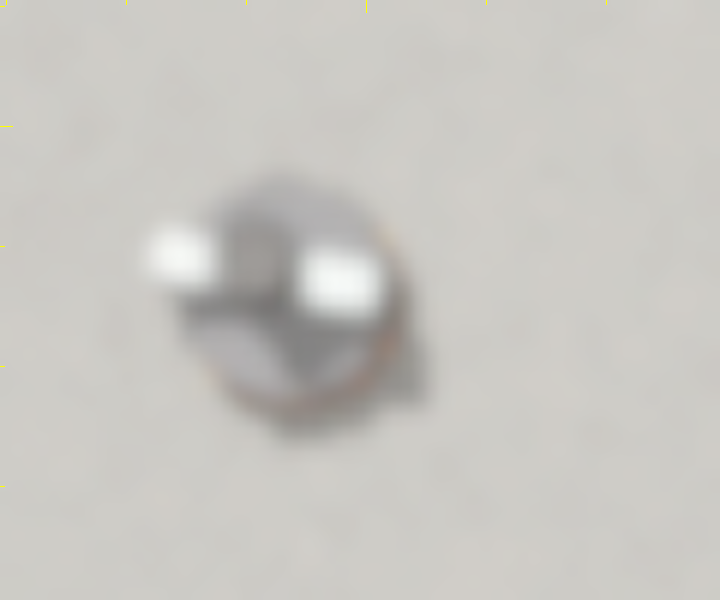

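The yellow die is in stall 1. Orange stands upright, with its stem top at (236,90) in the scene crop and (258,262) in the top crop.

```bash
python3 - <<'E'
from h import *
np.set_printoptions(precision=4,suppress=True)
S=frame("scene");T=frame("top")
t=full([(258,260)],220,240,12); s=full([(236,92)],305,155,10)
print(tri(T,t,S,s),onplane(T,t,.132),onplane(S,s,.132))
print("crossbar",tri(T,full([(150,252),(385,290)],220,240,12),S,full([(330,188),(128,165)],305,155,10)))
# wide crossbar ends on z=.1
print(onplane(T,full([(150,254),(383,285)],220,240,12),.1),onplane(S,full([(330,185),(128,162)],305,155,10),.1))
st(); p=tri(T,t,S,s)[0]; shift(p[0],p[1],.2,91)
E
```

```text
[[0.386  0.0692 0.1311 0.0013]] [[0.3859 0.0684 0.132 ]] [[0.387  0.0697 0.132 ]]
crossbar [[0.3901 0.0968 0.1023 0.0003]
 [0.3822 0.0427 0.0999 0.0023]]
[[0.3899 0.0969 0.1   ]
 [0.3834 0.042  0.1   ]] [[0.3865 0.0974 0.1   ]
 [0.3811 0.0438 0.1   ]]
t 29.88 tcp [ 0.4671 -0.2517  0.2541] F [ 0.9  0.1 -1. ] gap 0.0501 q [-0.15  0.26  0.68  1.83 -0.18  1.12  2.14]
shift [ 54.5 319.4 -86.7] turn -0.035
```

Request:
{"fn": "jog_arm", "kwargs": {
  "moves": "0 30 -8 -0.01 50; 0 80 -22 -0.02 50; 0 135 -37 -0.035 50; 0 190 -52 -0.035 50; 0 240 -65 -0.035 50; 0 285 -77 -0.035 50; 10 310 -84 -0.035 50; 35 319 -87 -0.035 50; 54 319 -87 -0.035 50; 54 319 -87 -0.035 50; 54 319 -87 -0.035 50"
}}

```text
time: 31.25
ee_pos: [0.3865, 0.0682, 0.2015]
tcp_rot: [0.707, -0.006, 0.707, 0.006]
ft_force: [-0.2, -0.7, 0.5]
finger_gap: 0.0499
```

```bash
python3 - <<'E'
from h import *
st(); shift(.386,.069,.106,91)
f=frame("scene");crop(f,290,110,80,100,6,"c4.png"); print((proj(f,[.386,.069,.132])-[290,110])*6)
E
```

```text
t 31.25 tcp [0.3865 0.0682 0.2015] F [-0.2 -0.7  0.5] gap 0.0499 q [-0.66  0.03  0.37  2.17 -0.01  0.94  1.31]
shift [95.5  0.8 -0.4] turn -0.001
[[227.1302605  320.89509635]]
```

View pics/c4.png

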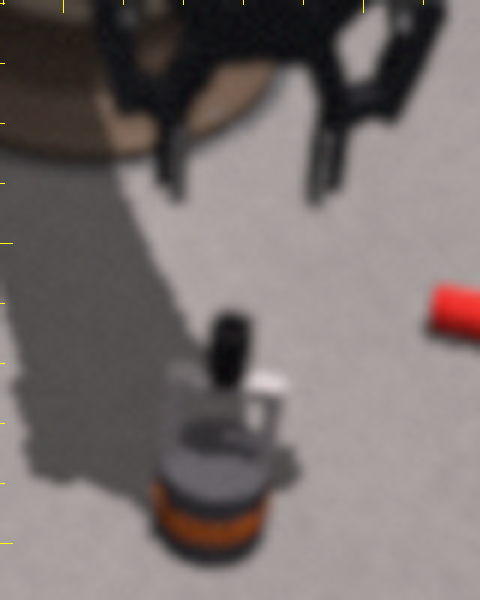

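The stem top at (230,322) matches the prediction. Going down to grip.

Request:
{"fn": "jog_arm", "kwargs": {
  "moves": "30 1 0 0 50; 60 1 0 0 50; 82 1 0 0 50; 93 1 0 0 50; 95.5 1 0 0 50; 95.5 1 0 0 50; 95.5 1 0 0 10; 95.5 1 0 0 10; 95.5 1 0 0 10; 95.5 1 0 0 10; 95.5 1 0 0 10; 95.5 1 0 0 10"
}}

```text
time: 32.8
ee_pos: [0.3868, 0.0695, 0.1065]
tcp_rot: [0.707, -0.006, 0.707, 0.006]
ft_force: [-0.2, -0.5, 6.6]
finger_gap: 0.0182
```

Request:
{"fn": "jog_arm", "kwargs": {
  "moves": "-8 0 0 0 10; -20 0 0 0 10; -60 0 0 0 10; -110 0 0 0 10; -150 0 0 0 10; -164 0 0 0 10; -164 0 0 0 10; -164 0 0 0 10"
}}

```text
time: 33.8
ee_pos: [0.3854, 0.0691, 0.2682]
tcp_rot: [0.706, -0.007, 0.708, 0.006]
ft_force: [-0.7, -0.0, -4.2]
finger_gap: 0.0179
```

```bash
python3 - <<'E'
from h import *
st(); shift(.4005,-.2485,.27,89)
f=frame("scene");crop(f,290,80,80,100,6,"c5.png")
E
```

```text
t 33.8 tcp [0.3854 0.0691 0.2682] F [-0.7 -0.  -4.2] gap 0.0179 q [-0.69 -0.06  0.37  2.08  0.02  1.12  1.26]
shift [  -1.4 -317.9    9.6] turn 0.035
```

View pics/c5.png

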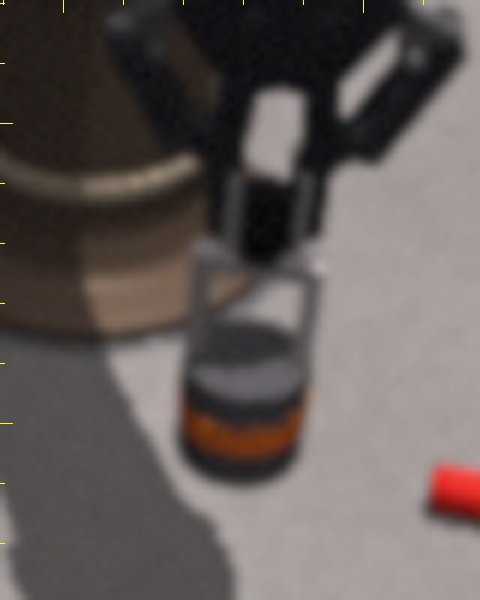

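Request:
{"fn": "jog_arm", "kwargs": {
  "moves": "-10 -30 1 0.01 10; -10 -75 2 0.02 10; -10 -125 4 0.035 10; -10 -175 5 0.035 10; -10 -225 7 0.035 10; -5 -270 8 0.035 10; -1 -300 9 0.035 10; -1 -318 9.5 0.035 10; -1 -318 9.5 0.035 10; -1 -318 9.5 0.035 10"
}}

```text
time: 35.1
ee_pos: [0.401, -0.2475, 0.2699]
tcp_rot: [0.706, 0.006, 0.708, -0.006]
ft_force: [-0.9, 0.2, -3.9]
finger_gap: 0.0183
```

Request:
{"fn": "jog_arm", "kwargs": {
  "moves": "35 0 0 0 10; 75 0 0 0 10; 100 0 0 0 10; 115 0 0 0 10; 115 0 0 0 10; 115 0 0 0 10"
}}

```text
time: 35.85
ee_pos: [0.402, -0.2486, 0.1566]
tcp_rot: [0.708, 0.006, 0.707, -0.006]
ft_force: [0.5, 0.7, -3.7]
finger_gap: 0.0179
```

```bash
python3 - <<'E'
from h import *
st(); shift(.4005,-.2482,.1185,89)
f=frame("scene");crop(f,150,130,120,100,6,"c6.png")
E
```

```text
t 35.85 tcp [ 0.402  -0.2486  0.1566] F [ 0.5  0.7 -3.7] gap 0.0179 q [-0.2   0.29  0.79  2.08 -0.27  0.87  2.3 ]
shift [38.1  0.3 -1.6] turn 0.0
```

View pics/c6.png

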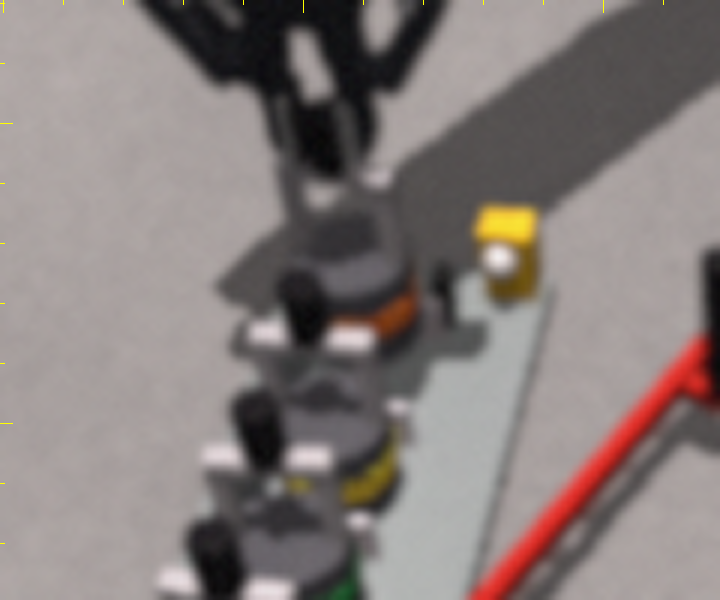

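Request:
{"fn": "jog_arm", "kwargs": {
  "moves": "8 0 -1 0 10; 17 0 -1 0 10; 26 0 -1 0 10; 31 0 -1 0 10; 34 0 -1 0 10; 36 0 -1 0 10; 37 0 -1 0 10; 37 0 -1 0 10"
}}

```text
time: 36.9
ee_pos: [0.4004, -0.2484, 0.1188]
tcp_rot: [0.707, 0.006, 0.707, -0.006]
ft_force: [-0.0, -1.1, -4.2]
finger_gap: 0.018
```

Request:
{"fn": "jog_arm", "kwargs": {
  "moves": "0.7 0 0 0 10; 1.4 0 0 0 10; 1.4 0 0 0 10"
}}

```text
time: 37.28
ee_pos: [0.4009, -0.2488, 0.1185]
tcp_rot: [0.708, 0.006, 0.706, -0.006]
ft_force: [-3.7, 1.4, 12.2]
finger_gap: 0.0183
```

Seated. I'll release, rise, and look at the rack before the keeper.

Request:
{"fn": "jog_arm", "kwargs": {
  "moves": "-0.7 0 0 0 30; -0.7 0 0 0 50; -0.7 0 0 0 50; -0.7 0 0 0 50; -25 0 0 0 50; -65 0 0 0 50; -110 0 0 0 50; -130 0 0 0 50; -130 0 0 0 50; -130 0 0 0 50"
}}

```text
time: 38.52
ee_pos: [0.4, -0.248, 0.2466]
tcp_rot: [0.707, 0.006, 0.707, -0.006]
ft_force: [0.0, -0.2, 0.2]
finger_gap: 0.0501
```

```bash
python3 - <<'E'
from h import *
st()
f=frame("scene");crop(f,150,140,140,140,5,"c7.png");
g=frame("top");crop(g,280,160,110,140,5,"c8.png")
E
```

```text
t 38.52 tcp [ 0.4    -0.248   0.2466] F [ 0.  -0.2  0.2] gap 0.0501 q [-0.3   0.15  0.86  1.98 -0.13  1.07  2.16]
```

View pics/c7.png

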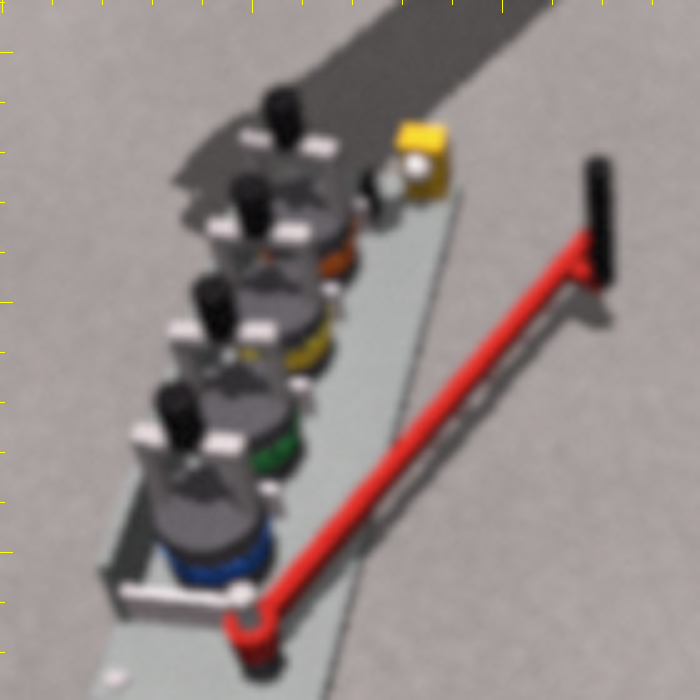

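View pics/c8.png

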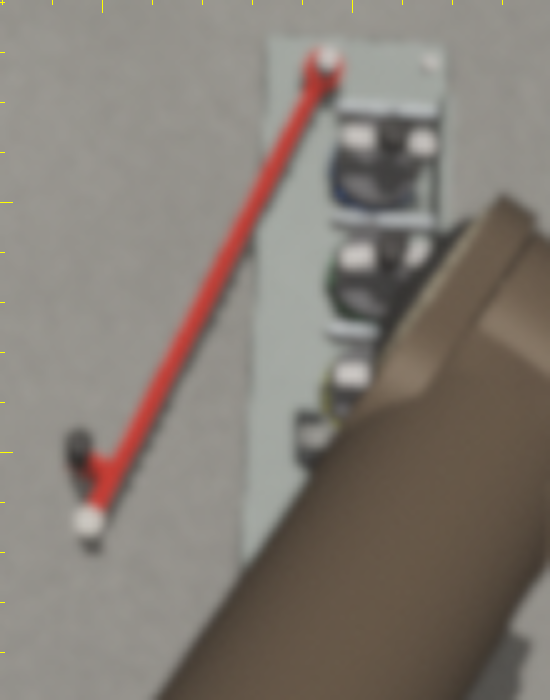

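All four dies stand upright in their stalls, with stems at (285,115), (252,205), (215,305) and (180,415) in the crop. Next I'll plan the keeper arc.

```bash
cat >> h.py <<'E'
V=np.array([.5023,-.2533,-.0508]); H=np.array([.659,-.2233])
def handle(th):
    a=np.pi-th-.0798+V[2]; return H+.2759*np.array([np.cos(a),np.sin(a)])
def jaw(th): return np.degrees(np.pi/2+V[2]-th)
E
python3 - <<'E'
from h import *
st(); print(handle(.416),jaw(.416)); shift(*handle(.416),.20,jaw(.416))
f=frame("scene");print((proj(f,[*handle(.416),.129])-[150,140])*5)
g=frame("top");print((proj(g,[*handle(.416),.129])-[280,160])*5)
E
```

```text
t 38.62 tcp [ 0.3998 -0.248   0.2464] F [-0.2  0.1 -0.8] gap 0.0499 q [-0.3   0.15  0.86  1.98 -0.13  1.07  2.16]
[ 0.42329953 -0.07989114] 63.25433012329318
shift [ 46.4 168.5  20.6] turn 0.449
[[596.7255135  158.87067996]]
[[ 75.78411916 442.23596656]]
```

Request:
{"fn": "jog_arm", "kwargs": {
  "moves": "0 40 5 0.1 40; 0 90 11 0.25 40; 5 140 17 0.4 40; 20 165 20 0.449 40; 40 168.5 20.5 0.449 40; 46 168.5 20.5 0.449 40; 46 168.5 20.5 0.449 40; 46 168.5 20.5 0.449 40"
}}

```text
time: 39.72
ee_pos: [0.4241, -0.0809, 0.2019]
tcp_rot: [0.688, 0.164, 0.688, -0.164]
ft_force: [0.2, -1.1, -0.7]
finger_gap: 0.0396
```

```bash
python3 - <<'E'
from h import *
st(); shift(*handle(.416),.112,jaw(.416))
f=frame("scene");crop(f,210,110,100,100,6,"d1.png");g=frame("top");crop(g,260,200,100,100,6,"d2.png")
E
```

```text
t 39.73 tcp [ 0.4241 -0.0809  0.2019] F [ 0.2 -1.1 -0.7] gap 0.0396 q [-0.61  0.11  0.76  2.11 -0.1   0.95  1.3 ]
shift [89.9  0.5 -1.2] turn -0.001
```

View pics/d1.png

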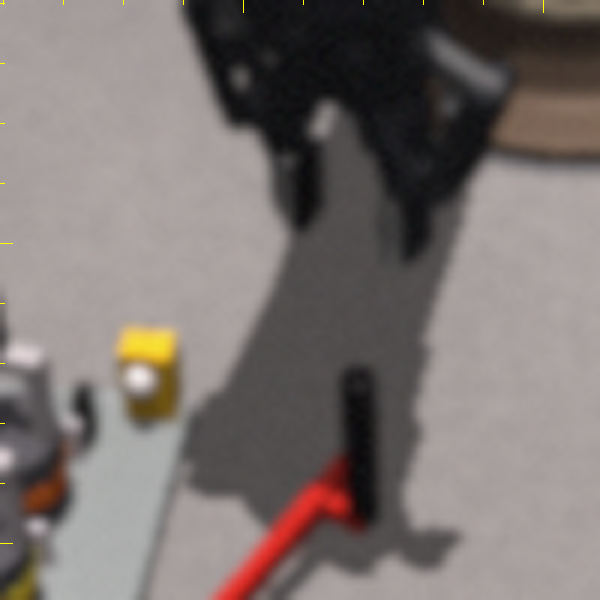

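The jaws are above the handle. I'll descend and close gently to a cage.

Request:
{"fn": "jog_arm", "kwargs": {
  "moves": "30 0.5 -1 0 40; 60 0.5 -1 0 40; 80 0.5 -1 0 40; 88 0.5 -1 0 40; 90 0.5 -1 0 40; 90 0.5 -1 0 40; 90 0.5 -1 0 20; 90 0.5 -1 0 20; 90 0.5 -1 0 20; 90 0.5 -1 0 20"
}}

```text
time: 41.08
ee_pos: [0.4232, -0.0793, 0.1115]
tcp_rot: [0.688, 0.164, 0.688, -0.163]
ft_force: [-0.6, -0.6, 0.7]
finger_gap: 0.0198
```

```bash
python3 - <<'E'
from h import *
st()
for th in np.arange(.38,-.03,-.04): print(round(th,2),end=" "); shift(*handle(th),.112,jaw(th))
f=frame("scene");crop(f,210,130,100,100,6,"d3.png")
E
```

```text
t 41.08 tcp [ 0.4232 -0.0793  0.1115] F [-0.6 -0.6  0.7] gap 0.0198 q [-0.52  0.29  0.71  2.21 -0.28  0.73  1.48]
0.38 shift [ -0.6 -10.4  -0.3] turn -0.036
0.34 shift [ -0.6 -21.4  -0.5] turn -0.076
0.3 shift [ -0.6 -32.4  -0.3] turn -0.116
0.26 shift [ -0.6 -43.5   0.3] turn -0.156
0.22 shift [ -0.6 -54.4   1.3] turn -0.196
0.18 shift [ -0.6 -65.4   2.8] turn -0.236
0.14 shift [ -0.6 -76.2   4.8] turn -0.276
0.1 shift [ -0.6 -87.    7.1] turn -0.316
0.06 shift [ -0.6 -97.7   9.9] turn -0.356
0.02 shift [  -0.6 -108.2   13.2] turn -0.396
-0.02 shift [  -0.6 -118.7   16.8] turn -0.436
```

View pics/d3.png

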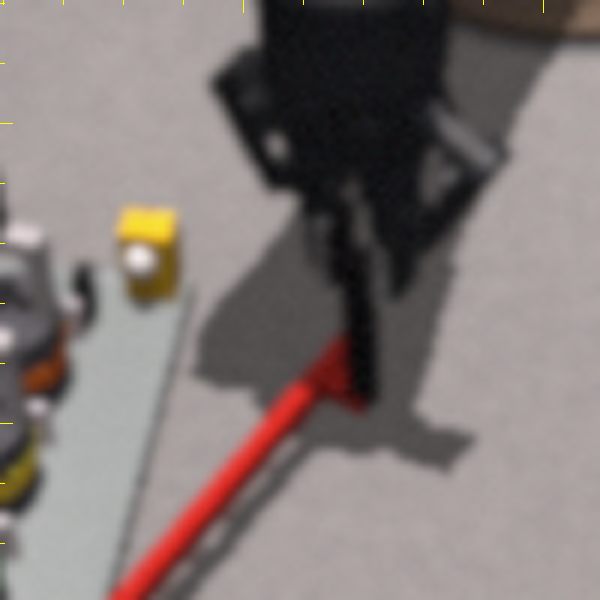

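The handle is caged between the fingers. I'll swing it along the arc to about 0.10 rad first.

Request:
{"fn": "jog_arm", "kwargs": {
  "moves": "0 -5 0 -0.018 20; 0 -10.5 0 -0.036 20; 0 -21.5 -0.5 -0.076 20; 0 -32.5 -0.3 -0.116 20; 0 -43.5 0.3 -0.156 20; 0 -54.5 1.3 -0.196 20; 0 -65.5 2.8 -0.236 20; 0 -76 4.8 -0.276 20; 0 -83 6.2 -0.3 20; 0 -87 7 -0.316 20; 0 -87 7 -0.316 20"
}}

```text
time: 42.5
ee_pos: [0.3901, -0.1606, 0.1114]
tcp_rot: [0.705, 0.054, 0.705, -0.053]
ft_force: [0.4, -0.5, -0.0]
finger_gap: 0.0197
```

```bash
python3 - <<'E'
from h import *
st()
for th in (.1,.06,.02,-.02): print(round(th,2),end=" "); shift(*handle(th),.112,jaw(th))
f=frame("scene");crop(f,150,130,120,120,6,"d4.png")
E
```

```text
t 42.5 tcp [ 0.3901 -0.1606  0.1114] F [ 0.4 -0.5 -0. ] gap 0.0197 q [-0.29  0.26  0.66  2.23 -0.25  0.72  1.96]
0.1 shift [-0.6  0.4  0.3] turn -0.001
0.06 shift [ -0.6 -10.7  -0.4] turn -0.041
0.02 shift [ -0.6 -21.7  -0.6] turn -0.081
-0.02 shift [ -0.6 -32.7  -0.4] turn -0.121
```

View pics/d4.png

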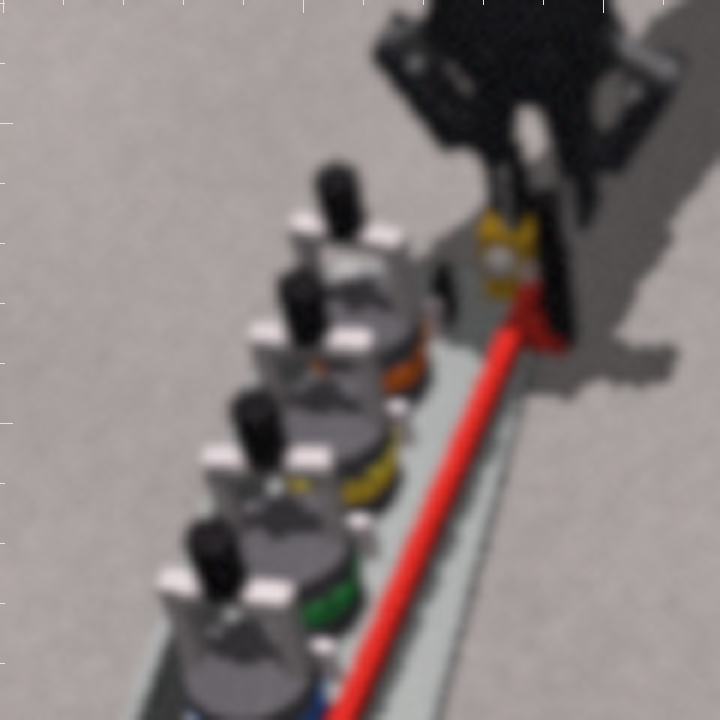

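```bash
python3 - <<'E'
from h import *
f=frame("scene")
for z in (.14,.15,.16,.17,.18,.19): print(z,((proj(f,[.391,-.205,z])-[150,130])*6).round(),((proj(f,[.391,-.217,z])-[150,130])*6).round())
E
```

```text
0.14 [[434. 169.]] [[407. 168.]]
0.15 [[432. 151.]] [[404. 150.]]
0.16 [[429. 133.]] [[401. 132.]]
0.17 [[426. 115.]] [[398. 114.]]
0.18 [[423.  97.]] [[395.  96.]]
0.19 [[420.  79.]] [[392.  78.]]
```

Clearance over the orange stem is about 20 mm, so I'll push through the catch.

Request:
{"fn": "jog_arm", "kwargs": {
  "moves": "0 -4 0 -0.015 20; 0 -8 -0.3 -0.03 20; 0 -12 -0.4 -0.045 20; 0 -16 -0.5 -0.06 20; 0 -20 -0.6 -0.075 20; 0 -24 -0.6 -0.09 20; 0 -26 -0.6 -0.1 20; 0 -26 -0.6 -0.1 20"
}}

```text
time: 43.6
ee_pos: [0.3857, -0.1864, 0.1114]
tcp_rot: [0.707, 0.018, 0.707, -0.018]
ft_force: [0.3, 0.3, -0.4]
finger_gap: 0.0197
```

Request:
{"fn": "jog_arm", "kwargs": {
  "moves": "0 -1.5 0 0 20; 0 -3 0 0 20; 0 -4 0 0 20; 0 -4 0 0 20"
}}

```text
time: 44.1
ee_pos: [0.3856, -0.1899, 0.1114]
tcp_rot: [0.707, 0.018, 0.707, -0.018]
ft_force: [0.3, -0.1, 0.1]
finger_gap: 0.0201
```

```bash
python3 - <<'E'
from h import *
st()
f=frame("scene");crop(f,150,130,120,140,5,"d5.png")
E
```

```text
t 44.1 tcp [ 0.3856 -0.1899  0.1114] F [ 0.3 -0.1  0.1] gap 0.0201 q [-0.2   0.28  0.64  2.21 -0.25  0.72  2.13]
```

View pics/d5.png

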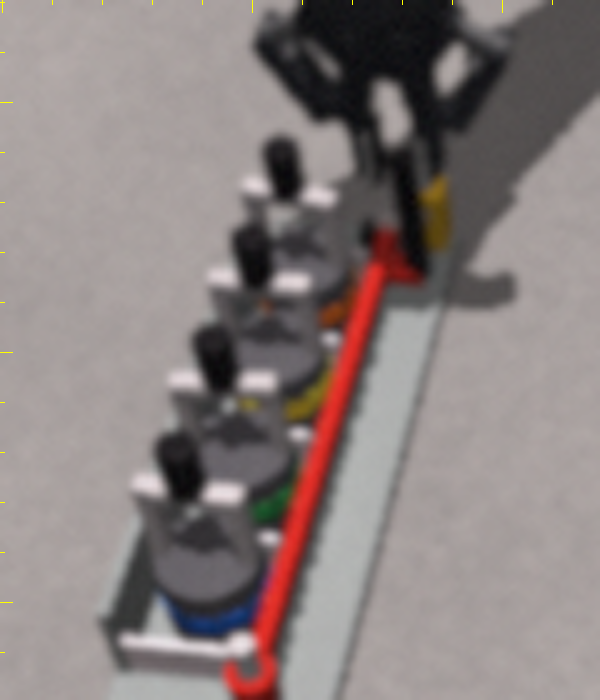

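Request:
{"fn": "jog_arm", "kwargs": {
  "moves": "0 -1 0 0 20; 0 -2 0 0 20; 0 -2.5 0 0 20; 0 -2.5 0 0 20"
}}

```text
time: 44.65
ee_pos: [0.3854, -0.1913, 0.1113]
tcp_rot: [0.707, 0.018, 0.707, -0.017]
ft_force: [0.3, 5.6, 1.1]
finger_gap: 0.0201
```

Request:
{"fn": "jog_arm", "kwargs": {
  "moves": "0 -1 0 0 20; 0 -1.5 0 0 20; 0 -1.5 0 0 20"
}}

```text
time: 45.02
ee_pos: [0.3854, -0.1914, 0.1112]
tcp_rot: [0.707, 0.019, 0.707, -0.016]
ft_force: [1.0, 10.9, 3.6]
finger_gap: 0.0197
```

The keeper is against a hard stop: force rises to 11 N with no motion. I'll back off, centre, open slightly and rise.

Request:
{"fn": "jog_arm", "kwargs": {
  "moves": "0 2 0 0 20; 0 3.5 0 0 20; 0 3.5 0 0 20; 0 3.5 0 0 25; 0 3.5 0 0 25"
}}

```text
time: 45.65
ee_pos: [0.3855, -0.1905, 0.1114]
tcp_rot: [0.707, 0.018, 0.707, -0.018]
ft_force: [-0.9, 0.0, 0.1]
finger_gap: 0.025
```

Request:
{"fn": "jog_arm", "kwargs": {
  "moves": "-15 0 0 0 25; -40 0 0 0 25; -80 0 0 0 40; -120 0 0 0 40; -150 0 0 0 40; -150 0 0 0 40"
}}

```text
time: 46.4
ee_pos: [0.3866, -0.1911, 0.2641]
tcp_rot: [0.709, 0.018, 0.705, -0.018]
ft_force: [0.1, -0.3, -0.8]
finger_gap: 0.0402
```

Request:
{"fn": "jog_arm", "kwargs": {
  "moves": "0 40 0 0 40; 0 90 0 0 40; 0 145 0 0 40; 0 200 0 0 40; 0 250 0 0 40; 0 290 0 0 40; 0 310 0 0 40; 0 310 0 0 40; 0 310 0 0 40"
}}

```text
time: 47.52
ee_pos: [0.4011, 0.1181, 0.2611]
tcp_rot: [0.707, 0.018, 0.707, -0.019]
ft_force: [0.3, -0.3, -0.1]
finger_gap: 0.0399
```

```bash
python3 - <<'E'
from h import *
st()
f=frame("scene");cv2.imwrite("pics/e0.png",f["color"]);crop(f,150,140,140,150,4,"e1.png")
print((proj(f,[*handle(0),.129])-[150,140])*4,(proj(f,[*handle(.05),.129])-[150,140])*4)
g=frame("top");crop(g,280,160,110,140,5,"e2.png")
print((proj(g,[*handle(0),.129])-[280,160])*5,(proj(g,[*handle(.05),.129])-[280,160])*5)
E
```

```text
t 47.52 tcp [0.4011 0.1181 0.2611] F [ 0.3 -0.3 -0.1] gap 0.0399 q [-0.7   0.01  0.3   2.04 -0.    1.1   1.12]
[[319.45786172  80.48522284]] [[339.52430234  83.48928222]]
[[270.6994163  512.42867948]] [[245.94711855 508.36391548]]
```

View pics/e1.png

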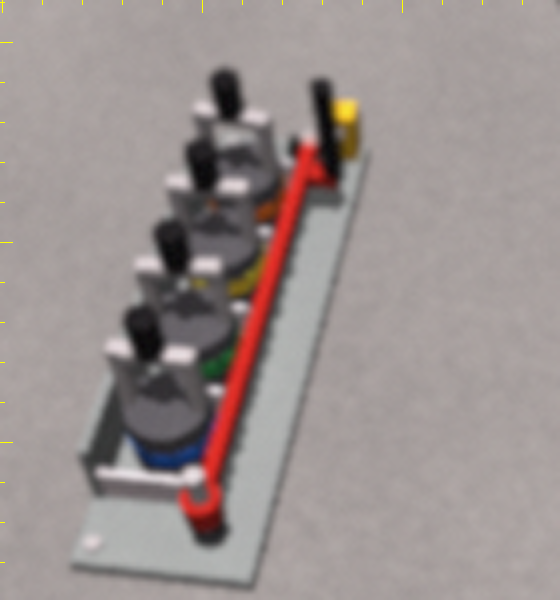

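View pics/e2.png

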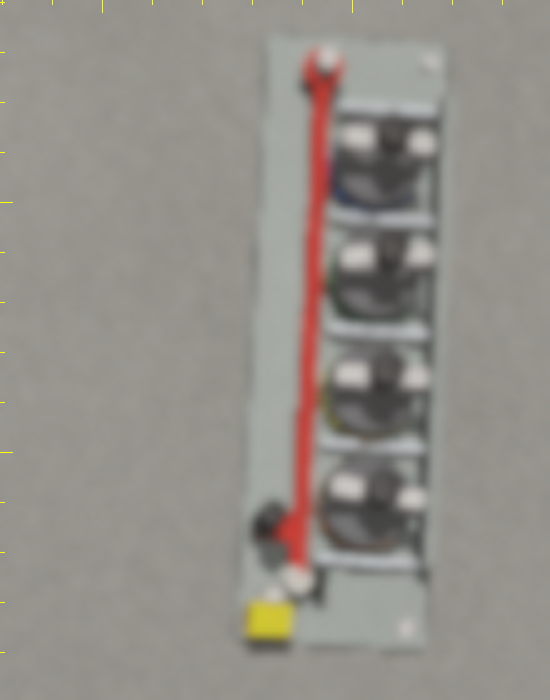

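View pics/e0.png

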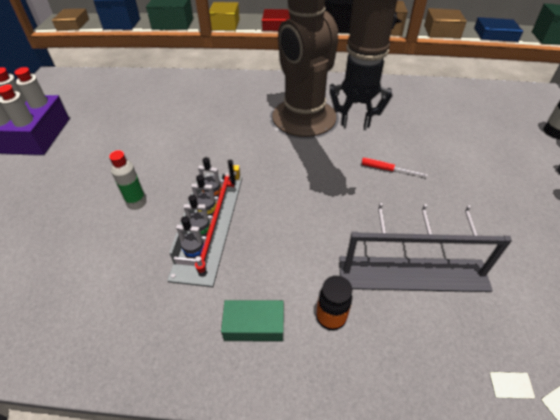

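The keeper handle top is at (321,83). I predicted (319,80) for fully shut and (340,83) for 0.05 rad, so it is home. All four dies are upright and the bystanders are in place. Handing the job in.

```bash
python3 - <<'E'
from h import *
robot.close_job()
E
```

```text
the job is handed in; nothing more can be done
```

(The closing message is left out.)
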